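# Set the headlamp aiming stand to its index mark and lock it with the pin

## Robot

A 6-joint arm with a two-finger parallel gripper is mounted at the origin on the work surface. World frame = base frame: x ahead of the robot, y to its left, z up, the work surface at z = 0. Lengths are in mm, angles in degrees, forces in N, time in s.
With the tool pointing down it reaches from about 350 to 850 mm from the base axis. Payload 8.1 kg.
Tool frame: the origin (TCP) lies midway between the tips of the shut fingers; the grasp point (between the pads) lies 19 mm behind it; z points along the fingers, y is the direction in which the jaws open and shut (so a half turn about z gives the same grasp; the last joint's range is limited). The gripper opens to 85 mm and grips with 20 to 120 N. Pads are 22 mm wide; open, the fingers measure 114 mm over their backs; the gripper's body (76 mm by 85 mm) begins 54 mm behind the grasp point. The pads swing forward as they close: fully open they stand 13 mm farther back than shut.
Start: joints at [-70.611, 7.471, 85.268, -0, 87.261, -4.893], TCP at [246.756, -546.916, 231.292] pointing down, gripper open.
Joint ranges: [-169.43, 169.43], [-51.17, 129.36], [1.28, 143.12], [-76.62, 256.62], [0, 156.53], [-152.29, 152.29]. Speed limits (degrees/s): [136.94, 136.94, 159.86, 180, 180, 180].

## Interface

Orientations are given as [roll, pitch, yaw] about the fixed x, y, z axes, in that order (R = Rz(yaw) Ry(pitch) Rx(roll)).
In Python, from bench import r gives the robot as it stands.
- The arm moves only by the tool carry_out, never from a script. Its argument "increments" is a list of rows, each a list of 3 entries, a list of its own where there are three numbers: the shift along the tool's x, y, z in m, then the turn, a rotation vector about the tool's x, y, z in rad, then the closure, from 0 (fully open) to 1 (shut). A call has 1 to 12 rows; each row shifts and turns the pose as measured when the row begins, along the tool's axes as they then stand; what a row does not reach is not made up. A row lasts 1/10 s, in which the tool goes at most 50 mm and 8.59 degrees, less where a joint would pass 70% of its speed; a pose out of reach is approached as far as the arm can. A call with a gripper value outside its range is refused whole. The fingers move at their own pace and stop on an object; "newtons" is the grip in N (left out, the last holds). Time passes only in rows, so rows that do not move let the fingers close. It gives the time, the measured TCP pose, the force and the opening at its end, in the units of the state.
- r.sense(): the state, without advancing time (a new reading comes with each control period).
- r.snapshot(name): name is "scene" or "top" or "wrist"; returns a dict with "image" (420x560x3 uint8, blue, green, red), "vertical_fov" (degrees; the focal length in pixels is half the picture's height over the tangent of half this angle, whatever the lens; pixels are square), "cx", "cy" (the principal point, pixels), "rvec" (rotation vector, rad) and "tvec" (3), from world to camera coordinates, as OpenCV has them. Camera axes: x right, y down, z forward; pixel columns grow to the right and rows downward; lengths in mm; the calibration is good to about 2 mm. The wrist camera is an equidistant fisheye: a pixel r from the principal point sees the ray r / f radians off the axis. A picture is of the moment at which its call begins. There is no depth.
- r.hand_in(): hands the job in, once; it reports no verdict.
The state is a dict: "time": time; "joint_pos": joint angles; "qd": joint speeds; "joint_efforts": joint torques, N m; "tool_pos": TCP position; "tcp_rot": TCP orientation; "ft_force": force on the tool from outside, world axes, zero at the start; "wrist_torque": the same for the moment, N m; "finger_gap": finger opening in mm.
Only numpy, scipy, OpenCV 4.12 (cv2) and the standard library are available. Lean on these libraries where they do the work, as an engineer would, in place of code of your own. Each camera call takes 0.05 s, during which the arm holds its last target.

## Task

On the headlamp aiming stand, turn the bar knob until the white line on the wheel's rim meets the white index line on the sloping face, and let go of the knob. Then take the lock pin out of the carton and push it through the lug, the wheel and the face plate until its collar sits on the lug; leave it there, with the wheel still on its mark and the mirror, the lamp shell and the spanner undisturbed.

Things in the scene. Friction and masses are not known exactly. Their poses are not given: they have to be found in the camera images.
- stand: fixed headlamp aiming stand, grey base 250 x 170 mm, set askew on the bench: its sloping face looks up, to the robot's right and away from it; a black headlamp (124 mm across, top 180 mm above the bench) stands behind the face's upper edge, 115 to 198 mm along +x from the origin. Origin: on the bench, below the middle of the sloping face; x points from the knob to the lamp, z up; yaw 1.75 to 2.45
- face: sloping plate of the stand, 180 x 164 x 12 mm, leaning 35 deg to look up and to the stand's -x side. Origin: upper surface, on the knob's axis, 75 mm above the bench; z outward normal (knob's axis, pin's direction), x up the slope, y level. At x = 43 to 88 mm stands the lug: a steel strap 34 mm wide, 6 mm thick, its top 26 mm above the face, bridging the wheel's rim from a foot at its upper end
- knob_grip (a point): middle of the knob's black bar grip, on the axis 67 mm above the face; the bar is 56 mm long, 14 mm wide (grip across this) and 34 mm tall (50 to 84 mm above the face); axes turn with the wheel: z along the knob's axis, bar along y, x across it. Below it a 24 mm round stem, then the wheel
- wheel (a joint): angle of knob and wheel (rad), one rigid part: 0 on the index mark, positive anticlockwise seen facing the knob; starts between 1.7 and 2.9; no stop at the mark (stops at -0.5 and 3.3); stays where it is left, about 0.15 N m of friction. More than a wrist turns comfortably in one grasp
- wheel_mark (a point): white line at the rim of the steel wheel, 70 mm from the axis. The sixteen-sided wheel is 144 mm across, 8 to 14 mm above the face, with one 12 mm hole 58 mm from the axis, 90 degrees anticlockwise from this line (seen facing the knob)
- index_mark (a point): where wheel_mark lies when the wheel is on its mark: beside the white index line on the face, at face y = -70 mm, 14 mm above the face
- lug_hole (a point): centre of the upper mouth of the 12 mm hole through the lug, 58 mm up the slope from the knob's axis, 26 mm above the face; axes as the face. Straight below it (along -z) come the wheel's hole (when on the mark) and a 12 mm hole through the face plate, whose far side is 38 mm below this point
- pin: loose steel lock pin, about 80 g: round shaft 9 mm across, 44 mm long, chamfered end; a collar 20 mm across, 4 mm thick; above it a flat tab 24 mm (x) by 12 mm (y, grip across this), 4 to 46 mm above the origin. Origin: on the axis at the collar's underside; z points up the tab. It starts upright, at any yaw within 45 degrees of the carton's
- pin_tip (a point): the free end of the pin's shaft, 44 mm below the pin's origin along its axis
- carton: open cardboard carton, 150 (x) x 120 (y) x 60 mm, fixed, two flaps drooping outwards from its +x and -x sides by 62 mm. A white moulded insert fills it up to 54 mm above the bench; the pin stands in its middle in a 14 mm hole with the collar on the insert. Origin: middle of its underside. It may stand left or right of the stand
- mirror: loose black motorcycle mirror lying on the bench, about 240 x 90 x 22 mm; leave alone. Origin: underside near its middle
- shell: loose black lamp shell, a dome 140 mm across and 83 mm tall; leave alone. Origin: middle of its underside
- spanner: loose steel spanner, 170 mm long, lying on the bench; leave alone. Origin: middle of its underside
Mind the look-alikes: they are no part of the job. Of the things that look like the pin, the smaller one is meant.

How it is judged:
By the outcome, as a careful person would: the job done as asked, in the order asked, and still so for the second after the job is handed in, with the robot touching nothing.
It also fails if it takes over 72 s, if anything falls off the work surface, if the arm or the gripper's body presses on something with over 40 N, if the wrist force passes 120 N, or if a joint passes its speed limit or range.

## Working session

There is one attempt and no reset: what is moved stays moved. The work goes in short steps, Python scripts to look and compute and a tool call to move; the robot and the scene stay as the last step left them, time stands still between calls to the robot, and variables do not carry over. Pictures are saved under pics/ and viewed, and the job is handed in when it is done.

Besides the shell and the picture viewer there is one more tool, called after "Call:" as name(argument=value, ...) on one line, values as JSON. carry_out: Moves the arm, as the interface text tells. Its arguments: {"type":"object","properties":{"increments":{"type":"array"},"newtons":{"type":"number"}},"required":["increments"]}

```bash
ls; mkdir -p pics
cat > h.py <<'E'
import numpy as np, cv2
from scipy.spatial.transform import Rotation as R
from bench import r
def snap(n,f):
    s=r.snapshot(n); cv2.imwrite('pics/'+f+'.png',s['image']); 
    np.save('pics/'+f+'.npy',{k:s[k] for k in s},allow_pickle=True); return s
def load(f): return np.load('pics/'+f+'.npy',allow_pickle=True).item()
def ray(s,u,v,fish=False):
    f=210/np.tan(np.radians(s['vertical_fov'])/2)
    x,y=(u-s['cx']),(v-s['cy'])
    if fish:
        q=np.hypot(x,y); th=q/f; d=np.array([np.sin(th)*x/max(q,1e-9),np.sin(th)*y/max(q,1e-9),np.cos(th)])
    else: d=np.array([x/f,y/f,1.])
    Rm=cv2.Rodrigues(np.array(s['rvec'],float))[0]; t=np.array(s['tvec'],float).ravel()
    d=Rm.T@d; return -Rm.T@t, d/np.linalg.norm(d)
def onz(s,u,v,z,fish=False):
    o,d=ray(s,u,v,fish); return o+d*(z-o[2])/d[2]
def proj(s,p,fish=False):
    f=210/np.tan(np.radians(s['vertical_fov'])/2)
    Rm=cv2.Rodrigues(np.array(s['rvec'],float))[0]; t=np.array(s['tvec'],float).ravel()
    c=Rm@np.array(p,float)+t
    if fish:
        q=np.hypot(c[0],c[1]); th=np.arctan2(q,c[2]); return np.array([s['cx']+f*th*c[0]/q,s['cy']+f*th*c[1]/q])
    return np.array([s['cx']+f*c[0]/c[2],s['cy']+f*c[1]/c[2]])
def tri(rays):
    A=np.zeros((3,3));b=np.zeros(3)
    for o,d in rays:
        P=np.eye(3)-np.outer(d,d);A+=P;b+=P@o
    p=np.linalg.solve(A,b); return p,[np.linalg.norm((np.eye(3)-np.outer(d,d))@(p-o)) for o,d in rays]
E
python3 - <<'E'
from h import *
for n in ['scene','top','wrist']:
    s=snap(n,n+'0'); print(n,s['vertical_fov'],s['cx'],s['cy'],ray(s,s['cx'],s['cy'],n=='wrist'))
print(r.sense())
E
```

```text
pics
scene 56.934635694422724 283.57535910868535 202.56616965884015 (array([1190.97657865, -335.03830423,  808.52838495]), array([-0.6134089 ,  0.28337399, -0.73717617]))
top 49.593908393227686 280.56574954165916 205.5817916091794 (array([ 505.08193704,  -66.66008029, 1360.78955814]), array([ 0.06820608,  0.00666325, -0.997649  ]))
wrist 65.70646984690485 278.2101088944801 208.85292883537804 (array([ 308.26584641, -520.51044655,  373.69038726]), array([-0.24272418, -0.10771296, -0.96409693]))
{'time': 0.15, 'joint_pos': array([-7.06101983e+01,  7.50552622e+00,  8.53151524e+01,  8.08606588e-05,
        8.72591913e+01, -4.89182978e+00]), 'qd': array([ 0.03657381, -0.1585059 , -0.178021  , -0.01357304, -0.03911231,
        0.15634751]), 'joint_efforts': array([-2.55650912e-04, -5.70061505e+01, -5.01159918e+01, -2.40636718e-04,
        9.43932653e-03, -8.57140935e-05]), 'tool_pos': array([ 246.62998816, -546.52033678,  230.47968634]), 'tcp_rot': array([-1.79920428e+02, -6.89136247e-03,  2.42816228e+01]), 'ft_force': array([ 0.1438566 , -1.75780423,  1.03358573]), 'wrist_torque': array([-0.01010829, -0.03245112,  0.0188738 ]), 'finger_gap': 85.52982862547476}
```

View pics/scene0.png

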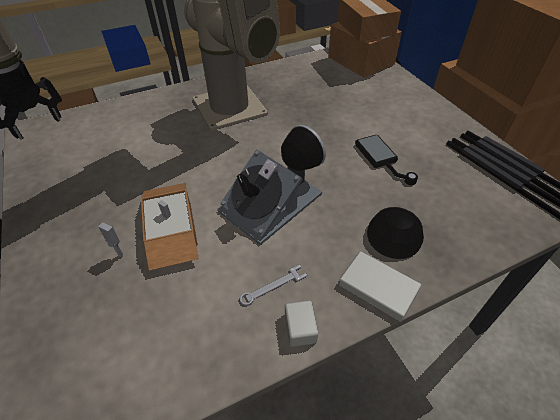

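View pics/top0.png

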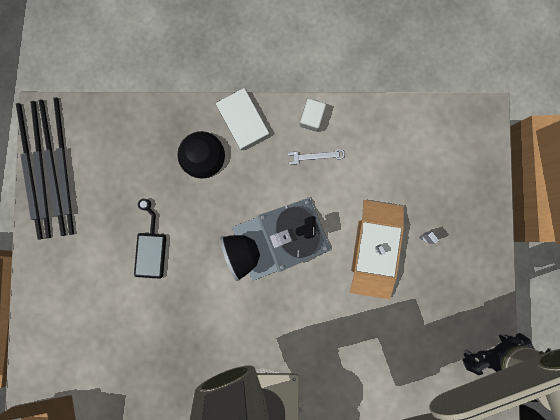

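View pics/wrist0.png

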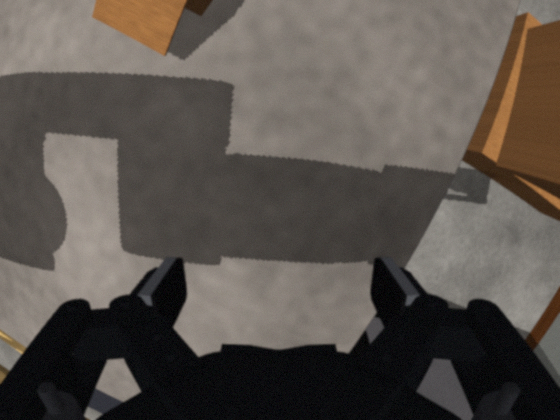

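The scene view puts the stand at about (265,200), the carton with the pin at (165,210), and a larger look-alike standing outside it at (110,235). In the top view the knob is at about (307,230) and the pin at (382,249). Next I'll zoom in on both.

Run:
```python
import cv2
a=cv2.imread('pics/top0.png')[185:305,210:460]; cv2.imwrite('pics/z1.png',cv2.resize(a,None,fx=3.2,fy=3.2,interpolation=cv2.INTER_CUBIC))
a=cv2.imread('pics/scene0.png')[120:280,90:330]; cv2.imwrite('pics/z2.png',cv2.resize(a,None,fx=3.3,fy=3.3,interpolation=cv2.INTER_CUBIC))
```

```text
(no output)
```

View pics/z1.png

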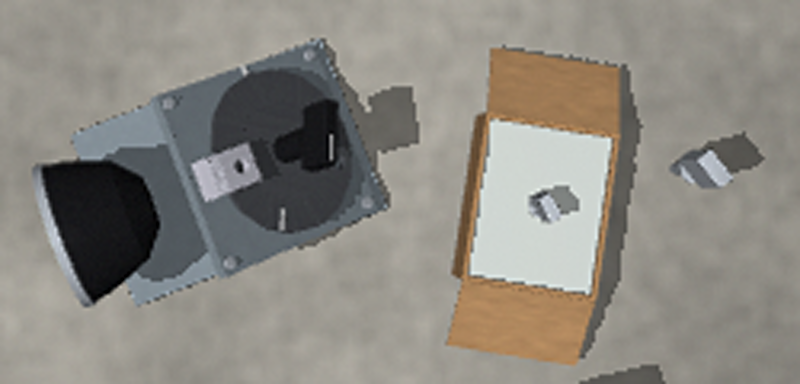

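View pics/z2.png

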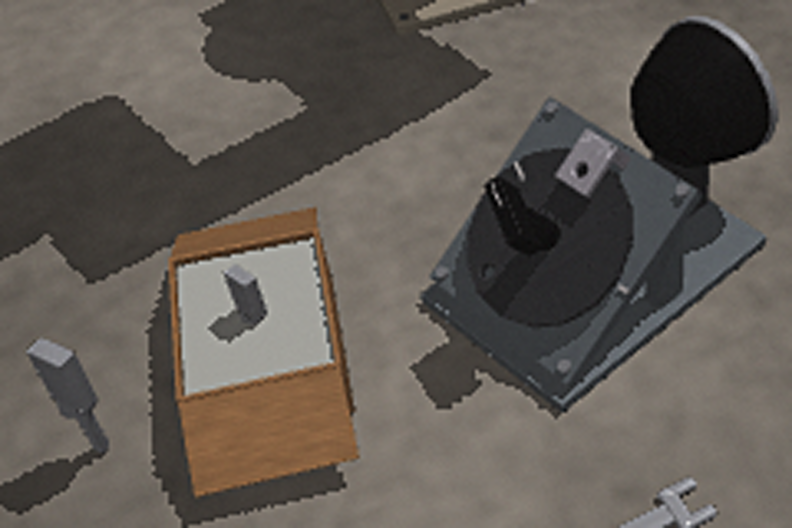

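```bash
cat >> h.py <<'E'
a35=np.radians(35)
Rf=np.array([[np.cos(a35),0,-np.sin(a35)],[0,1,0],[np.sin(a35),0,np.cos(a35)]])
def face_pose(P):
    x,y,w=P; Rz=R.from_euler('z',w).as_matrix(); return Rz@Rf, np.array([x,y,0])+Rz@[0,0,75]
def f2w(P,p): M,o=face_pose(P); return o+M@np.array(p,float)
E
python3 - <<'E'
from h import *
from scipy.optimize import least_squares
t=load('top0');s=load('scene0')
c=lambda u,v,k,a,b:((u+.5)/k-.5+a,(v+.5)/k-.5+b)
T=lambda u,v:c(u,v,3.2,210,185); S=lambda u,v:c(u,v,3.3,90,120)
LT,LS=T(240,167),S(582,170); IT=T(244,71)
WT,WS=T(282,218),S(519,171)
print('lug',tri([ray(t,*LT),ray(s,*LS)])); wm=tri([ray(t,*WT),ray(s,*WS)]);print('wm',wm)
def f(p):
    P=p[:3];th=p[3]
    w=[70*np.sin(th),-70*np.cos(th),14]
    return np.concatenate([proj(t,f2w(P,[58,0,26]))-LT,proj(s,f2w(P,[58,0,26]))-LS,proj(t,f2w(P,[0,-70,14]))-IT,proj(t,f2w(P,w))-WT,proj(s,f2w(P,w))-WS])
b=least_squares(f,[480,-100,2.0,2.5]);print(b.x,b.fun.round(2))
p=b.x
for q in ([0,0,84],[0,0,50],[58,0,26],[0,-70,14]): print(q,f2w(p[:3],q).round(1),proj(t,f2w(p[:3],q)),proj(s,f2w(p[:3],q)))
# pin tab top
print('pin top',tri([ray(t,*T(543,198)),ray(s,*S(237,273))]))
for q in [(491,118),(614,137),(593,294),(469,276)]: print(onz(t,*T(*q),54).round(1))
for q in [(176,262),(315,239),(333,363),(184,395)]: print(onz(s,*S(*q),54).round(1))
E
```

```text
lug (array([505.0791127 , -68.52388044, 127.65450424]), [np.float64(1.288710955041958), np.float64(1.2887109550419598)])
wm (array([ 461.21699788, -105.28790406,  104.69223526]), [np.float64(0.7133682096854564), np.float64(0.713368209685469)])
[523.12701605 -97.84383811   2.05984585   2.57904018] [-0.24 -1.19 -0.3   0.19 -0.4  -0.   -0.04  0.3  -0.66 -1.04]
[0, 0, 84] [ 545.8 -140.4  143.8] [311.10586375 221.50277705] [244.75668939 185.34363028]
[0, 0, 50] [ 536.6 -123.2  116. ] [304.20128606 225.17454627] [250.72249685 188.77951757]
[58, 0, 26] [507.8 -69.1 129.6] [284.41771283 235.65456129] [265.71364303 171.36089603]
[0, -70, 14] [588.7 -72.   86.5] [285.50945737 206.83908037] [278.10040718 204.02488231]
pin top (array([ 478.05510535, -333.20574457,  107.03318379]), [np.float64(3.561746838045793), np.float64(3.56174683804586)])
[ 549.1 -295.    54. ]
[ 532.3 -405.    54. ]
[ 392.7 -384.2   54. ]
[ 408.3 -274.1   54. ]
[ 389.1 -378.6   54. ]
[ 412.6 -269.8   54. ]
[ 545.8 -292.8   54. ]
[ 527.6 -400.8   54. ]
```

Run:
```python
from h import *
P=(523.1,-97.8,2.06); M,o=face_pose(P)
n=M[:,2]; print('n',n)
st=R.from_euler('xyz',[-180,0,24.28],degrees=True).as_matrix()
for k in (0,1):
 for th in (2.579,0):
  ty=M@[np.cos(th),np.sin(th),0]*(1-2*k); tz=-n; tx=np.cross(ty,tz); T=np.c_[tx,ty,tz]
  p=f2w(P,[0,0,48])
  for c in (150,250):
   w=p+c*n; j1=np.degrees(np.arctan2(w[1],w[0]))
   for fa in (80,100,120):
    W=R.from_euler('ZY',[j1,fa],degrees=True).as_matrix().T@T@R.from_euler('z',-90,degrees=True).as_matrix()
    e=R.from_matrix(W).as_euler('ZYZ',degrees=True)
    print(k,th,c,fa,'j1',j1.round(),e.round(), T[2,:].round(2) if 0 else '')
```

```text
n [ 0.26953682 -0.50630014  0.81915204]
0 2.579 150 80 j1 -19.0 [ 28. 124.  86.] 
0 2.579 150 100 j1 -19.0 [ 24. 106.  76.] 
0 2.579 150 120 j1 -19.0 [23. 87. 68.] 
0 2.579 250 80 j1 -22.0 [ 27. 125.  82.] 
0 2.579 250 100 j1 -22.0 [ 22. 107.  73.] 
0 2.579 250 120 j1 -22.0 [21. 88. 66.] 
0 0 150 80 j1 -19.0 [  28.  124. -126.] 
0 0 150 100 j1 -19.0 [  24.  106. -136.] 
0 0 150 120 j1 -19.0 [  23.   87. -144.] 
0 0 250 80 j1 -22.0 [  27.  125. -130.] 
0 0 250 100 j1 -22.0 [  22.  107. -139.] 
0 0 250 120 j1 -22.0 [  21.   88. -147.] 
1 2.579 150 80 j1 -19.0 [ 28. 124. -94.] 
1 2.579 150 100 j1 -19.0 [  24.  106. -104.] 
1 2.579 150 120 j1 -19.0 [  23.   87. -112.] 
1 2.579 250 80 j1 -22.0 [ 27. 125. -98.] 
1 2.579 250 100 j1 -22.0 [  22.  107. -107.] 
1 2.579 250 120 j1 -22.0 [  21.   88. -114.] 
1 0 150 80 j1 -19.0 [ 28. 124.  54.] 
1 0 150 100 j1 -19.0 [ 24. 106.  44.] 
1 0 150 120 j1 -19.0 [23. 87. 36.] 
1 0 250 80 j1 -22.0 [ 27. 125.  50.] 
1 0 250 100 j1 -22.0 [ 22. 107.  41.] 
1 0 250 120 j1 -22.0 [21. 88. 33.]
```

```bash
cat >> h.py <<'E'
def cur():
    s=r.sense(); return np.array(s['tool_pos']),R.from_euler('xyz',s['tcp_rot'],degrees=True)
def plan(p1,R1,n,closure=0,start=None):
    p0,R0=start if start else cur(); rv=(R0.inv()*R1).as_rotvec()
    print('dist',np.linalg.norm(p1-p0).round(1),'rot',np.degrees(np.linalg.norm(rv)).round(1), 'tool shift mm',(R0.inv().apply(p1-p0)).round(1),'rv',rv.round(4))
    out=[]
    for i in range(n):
        Ra=R0*R.from_rotvec(rv*i/n)
        out.append([[round(float(v),4) for v in Ra.inv().apply((p1-p0)/n)/1000],[round(float(v),3) for v in rv/n],closure])
    print(str(out).replace(' ',''))
def grasp_rot(P,th,sgn=-1):
    M,o=face_pose(P); ty=sgn*(M@[np.cos(th),np.sin(th),0]); tz=-M[:,2]
    return R.from_matrix(np.c_[np.cross(ty,tz),ty,tz])
def state():
    s=r.sense(); print({k:np.round(s[k],2).tolist() for k in ('time','joint_pos','tool_pos','tcp_rot','ft_force','wrist_torque','finger_gap')})
E
python3 - <<'E'
from h import *
P=(523.1,-97.8,2.06)
s=load('wrist0');o,d=ray(s,s['cx'],s['cy'],True);p,q=cur();print('cam in tool',q.inv().apply(o-p),q.inv().apply(d))
plan(f2w(P,[0,0,48+110]),grasp_rot(P,2.579),22)
E
```

```text
cam in tool [  66.89631945    1.43820985 -143.20479136] [-2.65661538e-01 -2.90481532e-04  9.64066317e-01]
dist 488.3 rot 152.8 tool shift mm [ 442.5 -204.9   26.4] rv [ 0.2546  0.7831 -2.5374]
[[[0.0201,-0.0093,0.0012],[0.012,0.036,-0.115],0],[[0.021,-0.0069,0.002],[0.012,0.036,-0.115],0],[[0.0216,-0.0044,0.0029],[0.012,0.036,-0.115],0],[[0.0218,-0.0019,0.0037],[0.012,0.036,-0.115],0],[[0.0217,0.0007,0.0044],[0.012,0.036,-0.115],0],[[0.0213,0.0032,0.0052],[0.012,0.036,-0.115],0],[[0.0206,0.0057,0.0059],[0.012,0.036,-0.115],0],[[0.0196,0.0081,0.0065],[0.012,0.036,-0.115],0],[[0.0183,0.0104,0.0071],[0.012,0.036,-0.115],0],[[0.0167,0.0125,0.0076],[0.012,0.036,-0.115],0],[[0.0149,0.0144,0.008],[0.012,0.036,-0.115],0],[[0.0128,0.0161,0.0083],[0.012,0.036,-0.115],0],[[0.0106,0.0175,0.0085],[0.012,0.036,-0.115],0],[[0.0082,0.0187,0.0087],[0.012,0.036,-0.115],0],[[0.0057,0.0196,0.0087],[0.012,0.036,-0.115],0],[[0.0031,0.0202,0.0086],[0.012,0.036,-0.115],0],[[0.0004,0.0205,0.0084],[0.012,0.036,-0.115],0],[[-0.0022,0.0205,0.0082],[0.012,0.036,-0.115],0],[[-0.0049,0.0202,0.0078],[0.012,0.036,-0.115],0],[[-0.0075,0.0196,0.0073],[0.012,0.036,-0.115],0],[[-0.0099,0.0187,0.0068],[0.012,0.036,-0.115],0],[[-0.0122,0.0175,0.0062],[0.012,0.036,-0.115],0]]
```

Call:
carry_out(increments=[[[0.02,-0.009,0.0],[0.012,0.036,-0.115],0],[[0.021,-0.007,0.0],[0.012,0.036,-0.115],0],[[0.022,-0.004,0.001],[0.012,0.036,-0.115],0],[[0.022,-0.002,0.002],[0.012,0.036,-0.115],0],[[0.022,0.001,0.003],[0.012,0.036,-0.115],0],[[0.021,0.003,0.004],[0.012,0.036,-0.115],0],[[0.021,0.006,0.005],[0.012,0.036,-0.115],0],[[0.02,0.008,0.006],[0.012,0.036,-0.115],0],[[0.018,0.01,0.007],[0.012,0.036,-0.115],0],[[0.017,0.012,0.008],[0.012,0.036,-0.115],0]])

```text
time: 1.15
tool_pos: [391.0, -370.8, 228.2]
tcp_rot: [173.9, -20.6, 94.4]
ft_force: [0.2, 0.9, -0.6]
finger_gap: 85.2
```

Run:
```python
from h import *
P=(523.1,-97.8,2.06)
state();plan(f2w(P,[0,0,48+110]),grasp_rot(P,2.579),12)
```

```text
{'time': 1.15, 'joint_pos': [-58.89, 11.08, 84.23, 14.86, 100.25, -61.51], 'tool_pos': [391.01, -370.78, 228.24], 'tcp_rot': [173.92, -20.64, 94.37], 'ft_force': [0.16, 0.86, -0.64], 'wrist_torque': [-0.2, 0.07, 0.03], 'finger_gap': 85.16}
dist 261.4 rot 81.0 tool shift mm [159.2 178.8 105. ] rv [ 0.1417  0.4059 -1.347 ]
[[[0.0133,0.0149,0.0087],[0.012,0.034,-0.112],0],[[0.0112,0.0164,0.009],[0.012,0.034,-0.112],0],[[0.009,0.0176,0.0091],[0.012,0.034,-0.112],0],[[0.0066,0.0186,0.0092],[0.012,0.034,-0.112],0],[[0.0042,0.0193,0.0091],[0.012,0.034,-0.112],0],[[0.0017,0.0198,0.009],[0.012,0.034,-0.112],0],[[-0.0008,0.0199,0.0088],[0.012,0.034,-0.112],0],[[-0.0033,0.0198,0.0085],[0.012,0.034,-0.112],0],[[-0.0058,0.0194,0.0081],[0.012,0.034,-0.112],0],[[-0.0082,0.0187,0.0076],[0.012,0.034,-0.112],0],[[-0.0105,0.0177,0.0071],[0.012,0.034,-0.112],0],[[-0.0127,0.0165,0.0065],[0.012,0.034,-0.112],0]]
```

Call:
carry_out(increments=[[[0.0133,0.0149,0.0087],[0.012,0.034,-0.112],0],[[0.0112,0.0164,0.009],[0.012,0.034,-0.112],0],[[0.009,0.0176,0.0091],[0.012,0.034,-0.112],0],[[0.0066,0.0186,0.0092],[0.012,0.034,-0.112],0],[[0.0042,0.0193,0.0091],[0.012,0.034,-0.112],0],[[0.0017,0.0198,0.009],[0.012,0.034,-0.112],0],[[-0.0008,0.0199,0.0088],[0.012,0.034,-0.112],0],[[-0.0033,0.0198,0.0085],[0.012,0.034,-0.112],0],[[-0.0058,0.0194,0.0081],[0.012,0.034,-0.112],0],[[-0.0082,0.0187,0.0076],[0.012,0.034,-0.112],0],[[-0.0105,0.0177,0.0071],[0.012,0.034,-0.112],0],[[-0.0127,0.0165,0.0065],[0.012,0.034,-0.112],0]])

```text
time: 2.35
tool_pos: [564.8, -165.1, 200.4]
tcp_rot: [148.3, -17.5, -176.0]
ft_force: [-0.4, -0.5, 1.2]
finger_gap: 85.5
```

Run:
```python
from h import *
s=snap('wrist','wrist1')
P=(523.1,-97.8,2.06)
state();plan(f2w(P,[0,0,48+110]),grasp_rot(P,2.579),1)
for q in ([0,0,84],[58,0,26],[0,-70,14],[70*np.sin(2.579),-70*np.cos(2.579),14]): print(proj(s,f2w(P,q),True))
```

```text
{'time': 2.4, 'joint_pos': [-31.02, 35.34, 61.18, 18.06, 114.78, -117.67], 'tool_pos': [566.63, -161.21, 199.66], 'tcp_rot': [148.09, -17.39, -175.34], 'ft_force': [0.05, 1.94, -1.11], 'wrist_torque': [-0.15, -0.19, -0.04], 'finger_gap': 85.43}
dist 17.3 rot 3.8 tool shift mm [  3.6 -11.9 -12. ] rv [ 0.0014 -0.0277  0.06  ]
[[[0.0036,-0.0119,-0.012],[0.001,-0.028,0.06],0]]
[266.20611215 223.92010244]
[328.91866948 171.04309457]
[306.04590749 264.57026979]
[272.63937877 120.98398224]
```

View pics/wrist1.png

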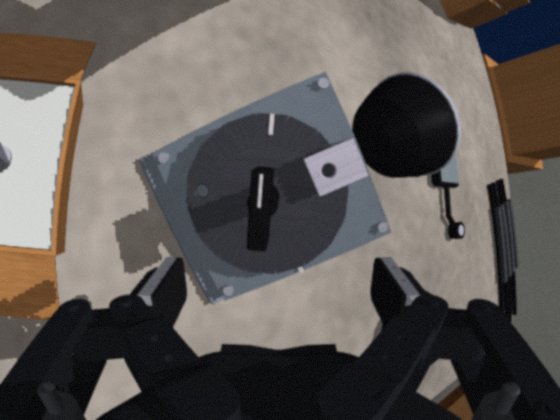

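The wrist view shows the wheel line at about (271,124), the index at (300,269), the lug hole at (329,170), the wheel hole at (201,190) and the bar top's centre near (260,209). The arm was still settling when I took it, so I'll retake it and refine the fit.

Run:
```python
from h import *
s=snap('wrist','wrist2'); state()
cv2.imwrite('pics/z3.png',cv2.resize(s['image'][60:310,130:400],None,fx=2.4,fy=2.4,interpolation=cv2.INTER_CUBIC))
```

```text
{'time': 2.45, 'joint_pos': [-31.17, 35.25, 61.3, 18.01, 114.73, -117.33], 'tool_pos': [565.76, -162.6, 199.61], 'tcp_rot': [148.23, -17.58, -175.82], 'ft_force': [0.05, -0.9, -0.68], 'wrist_torque': [-0.23, -0.15, 0.02], 'finger_gap': 85.61}
```

View pics/z3.png

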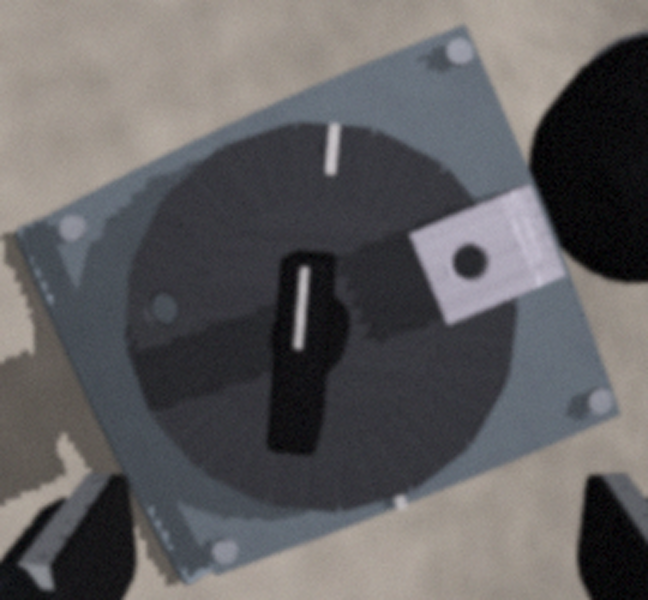

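Run:
```python
from h import *
from scipy.optimize import least_squares
t=load('top0');s=load('scene0');w=load('wrist2')
c=lambda u,v,k,a,b:np.array([(u+.5)/k-.5+a,(v+.5)/k-.5+b])
T=lambda u,v:c(u,v,3.2,210,185); S=lambda u,v:c(u,v,3.3,90,120); W=lambda u,v:c(u,v,2.4,130,60)
def obs(th):
    m=np.array([np.sin(th),-np.cos(th),0]); h=np.array([np.cos(th),np.sin(th),0]); z=np.array([0,0,1])
    return [('lugT',t,T(240,167),58*np.array([1,0,0])+26*z,0),('lugS',s,S(582,170),[58,0,26],0),('lugW',w,W(470,262),[58,0,26],1),
     ('markW',w,W(334,125),71*m+14*z,1),('holeW',w,W(164,308),58*h+13*z,1),('idxW',w,W(400,503),[0,-77,0],1),
     ('markT',t,T(282,218),62*m+14*z,0),('markS',s,S(519,171),62*m+14*z,0),('knobW',w,W(299,345),84*z,1),('idxT',t,T(244,71),[0,-77,0],0),('holeS',s,S(488,271),58*h+13*z,0)]
skip=[]
def f(p,v=0):
    o=[]
    for n,cam,px,q,fi in obs(p[3]):
        e=proj(cam,f2w(p[:3],q),bool(fi))-px
        if v: print(n,e.round(1))
        o.append(e*(0.5 if fi else 1))
    return np.concatenate(o)
b=least_squares(f,[523,-98,2.06,2.58],loss='soft_l1');print(b.x);f(b.x,1)
```

```text
[517.7710781  -99.27144025   1.91562683   2.68335554]
lugT [-0.4 -0.8]
lugS [-0.3 -0.1]
lugW [ 0.7 -0.2]
markW [-0.2 -0.6]
holeW [ 0.6 -0.5]
idxW [-1.9 -4. ]
markT [-0.6  0.1]
markS [-0.   0.5]
knobW [-0.2  1.4]
idxT [ 0.  -0.3]
holeS [-0.1  0.4]
```

```bash
echo "P=(517.8,-99.3,1.916)" >> h.py
python3 - <<'E'
from h import *
print(f2w(P,[0,0,54]),f2w(P,[58,0,26]))
plan(f2w(P,[0,0,54+50]),grasp_rot(P,2.683),5)
E
```

```text
[ 528.28094529 -128.44591596  119.23421039] [506.76927394 -68.62522725 129.56538646]
dist 48.7 rot 7.1 tool shift mm [ 14.  -16.3  43.8] rv [-0.0373 -0.0994  0.065 ]
[[[0.0028,-0.0033,0.0088],[-0.007,-0.02,0.013],0],[[0.0029,-0.0034,0.0087],[-0.007,-0.02,0.013],0],[[0.0031,-0.0035,0.0086],[-0.007,-0.02,0.013],0],[[0.0032,-0.0036,0.0085],[-0.007,-0.02,0.013],0],[[0.0033,-0.0037,0.0084],[-0.007,-0.02,0.013],0]]
```

Call:
carry_out(increments=[[[0.0028,-0.0033,0.0088],[-0.007,-0.02,0.013],0],[[0.0029,-0.0034,0.0087],[-0.007,-0.02,0.013],0],[[0.0031,-0.0035,0.0086],[-0.007,-0.02,0.013],0],[[0.0032,-0.0036,0.0085],[-0.007,-0.02,0.013],0],[[0.0033,-0.0037,0.0084],[-0.007,-0.02,0.013],0],[[0,0,0],[0,0,0],0],[[0,0,0],[0,0,0],0]])

```text
time: 3.15
tool_pos: [535.5, -156.1, 156.5]
tcp_rot: [148.1, -14.9, 177.1]
ft_force: [0.5, -0.9, 0.8]
finger_gap: 85.3
```

Run:
```python
from h import *
s=snap('wrist','wrist3'); state()
plan(f2w(P,[0,0,54+50]),grasp_rot(P,2.683),1)
plan(f2w(P,[0,0,54]),grasp_rot(P,2.683),5)
print(proj(s,f2w(P,[0,0,84]),True),proj(s,f2w(P,[58,0,26]),True))
```

```text
{'time': 3.2, 'joint_pos': [-34.41, 28.21, 75.12, 20.38, 105.11, -116.88], 'tool_pos': [535.54, -156.17, 156.45], 'tcp_rot': [148.12, -14.93, 177.08], 'ft_force': [0.16, -1.7, -0.08], 'wrist_torque': [-0.26, -0.06, -0.04], 'finger_gap': 85.4}
dist 4.5 rot 0.7 tool shift mm [-1.4  3.  -3.1] rv [-0.0012  0.0029 -0.0117]
[[[-0.0014,0.003,-0.0031],[-0.001,0.003,-0.012],0]]
dist 47.0 rot 0.7 tool shift mm [-1.2  3.  46.9] rv [-0.0012  0.0029 -0.0117]
[[[-0.0002,0.0006,0.0094],[-0.0,0.001,-0.002],0],[[-0.0002,0.0006,0.0094],[-0.0,0.001,-0.002],0],[[-0.0003,0.0006,0.0094],[-0.0,0.001,-0.002],0],[[-0.0003,0.0006,0.0094],[-0.0,0.001,-0.002],0],[[-0.0003,0.0006,0.0094],[-0.0,0.001,-0.002],0]]
[285.14708004 252.32079341] [357.62977751 183.71599236]
```

View pics/wrist3.png

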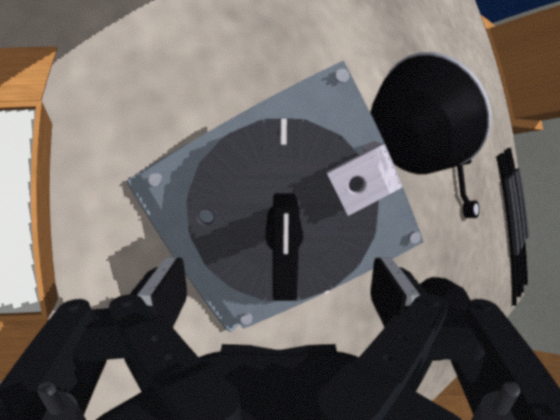

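Call:
carry_out(increments=[[[-0.0002,0.001,0.009],[0,0.001,-0.004],0],[[-0.0003,0.001,0.0095],[0,0.001,-0.004],0],[[-0.0003,0.001,0.0095],[0,0.001,-0.004],0],[[-0.0003,0,0.0095],[0,0,0],0],[[-0.0003,0,0.0095],[0,0,0],0],[[0,0,0],[0,0,0],0],[[0,0,0],[0,0,0],0]])

```text
time: 3.9
tool_pos: [528.4, -125.1, 115.6]
tcp_rot: [147.9, -14.7, 178.0]
ft_force: [0.7, -0.2, 0.1]
finger_gap: 85.8
```

Run:
```python
from h import *
s=snap('wrist','wrist4'); state()
plan(f2w(P,[0,0,54]),grasp_rot(P,2.683),1)
print(proj(s,f2w(P,[0,0,84]),True),proj(s,f2w(P,[58,0,26]),True))
```

```text
{'time': 3.95, 'joint_pos': [-32.49, 27.74, 80.33, 20.74, 100.27, -117.68], 'tool_pos': [528.39, -125.07, 115.6], 'tcp_rot': [147.93, -14.73, 177.97], 'ft_force': [-0.14, 0.39, -0.42], 'wrist_torque': [-0.23, -0.09, -0.02], 'finger_gap': 85.43}
dist 5.0 rot 0.2 tool shift mm [ 0.9 -1.  -4.8] rv [-0.0019 -0.0022  0.0029]
[[[0.0009,-0.001,-0.0048],[-0.002,-0.002,0.003],0]]
[277.49578409 298.40249267] [373.43236768 199.47915129]
```

View pics/wrist4.png

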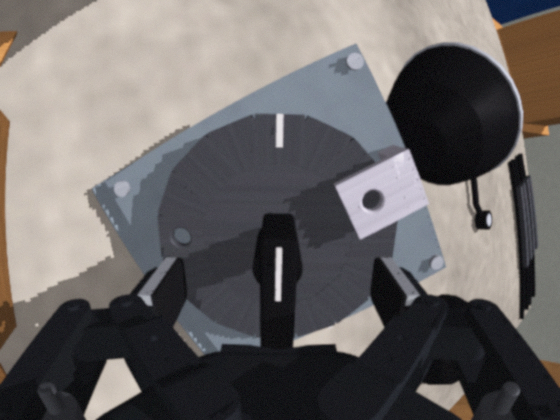

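Call:
carry_out(increments=[[[0.001,-0.001,-0.0045],[-0.002,-0.002,0.003],0],[[0,0,0],[0,0,0],0.5],[[0,0,0],[0,0,0],1],[[0,0,0],[0,0,0],1],[[0,0,0],[0,0,0],1],[[0,0,0],[0,0,0],1],[[0,0,0],[0,0,0],1],[[0,0,0],[0,0,0],1]], newtons=60)

```text
time: 4.75
tool_pos: [529.3, -129.3, 121.6]
tcp_rot: [147.9, -14.5, 177.7]
ft_force: [0.0, -0.1, 0.6]
finger_gap: 13.2
```

Run:
```python
from h import *
state()
plan(f2w(P,[0,0,54]),grasp_rot(P,2.683),1)
```

```text
{'time': 4.75, 'joint_pos': [-32.87, 27.55, 79.88, 20.84, 100.78, -117.64], 'tool_pos': [529.34, -129.33, 121.64], 'tcp_rot': [147.88, -14.54, 177.71], 'ft_force': [0.02, -0.14, 0.61], 'wrist_torque': [-0.63, -0.03, 0.12], 'finger_gap': 13.22}
dist 2.8 rot 0.2 tool shift mm [ 0.5 -0.7  2.7] rv [0.0001 0.0029 0.0008]
[[[0.0005,-0.0007,0.0027],[0.0,0.003,0.001],0]]
```

Call:
carry_out(increments=[[[0,0,0],[0,0,0.1],1],[[0,0,0],[0,0,0.1],1],[[0,0,0],[0,0,0.1],1],[[0,0,0],[0,0,0.1],1],[[0,0,0],[0,0,0],1]])

```text
time: 5.25
tool_pos: [529.6, -128.7, 122.0]
tcp_rot: [155.7, -25.9, 155.5]
ft_force: [0.3, 1.4, 0.8]
finger_gap: 12.9
```

Run:
```python
from h import *
state()
plan(f2w(P,[0,0,54]),grasp_rot(P,0),1)
```

```text
{'time': 5.25, 'joint_pos': [-32.78, 27.52, 79.87, 20.81, 100.79, -93.93], 'tool_pos': [529.58, -128.72, 121.98], 'tcp_rot': [155.73, -25.87, 155.55], 'ft_force': [0.28, 1.4, 0.8], 'wrist_torque': [-0.88, 0.09, 0.13], 'finger_gap': 12.88}
dist 3.0 rot 130.1 tool shift mm [-0.  -1.5  2.6] rv [2.9000e-03 1.4000e-03 2.2715e+00]
[[[-0.0,-0.0015,0.0026],[0.003,0.001,2.271],0]]
```

Call:
carry_out(increments=[[[0,0,0],[0,0,0.13],1],[[0,0,0],[0,0,0.13],1],[[0,0,0],[0,0,0.13],1],[[0,0,0],[0,0,0.13],1],[[0,0,0],[0,0,0.13],1],[[0,0,0],[0,0,0.13],1],[[0,0,0],[0,0,0.13],1],[[0,0,0],[0,0,0.13],1],[[0,0,0],[0,0,0.13],1],[[0,0,0],[0,0,0.13],1],[[0,0,0],[0,0,0.13],1],[[0,0,0],[0,0,0],1]])

```text
time: 6.45
tool_pos: [531.9, -127.8, 121.9]
tcp_rot: [-155.1, -24.8, 61.7]
ft_force: [1.3, -0.0, 0.8]
finger_gap: 13.1
```

Run:
```python
from h import *
s=snap('wrist','wrist5');state()
plan(f2w(P,[0,0,54]),grasp_rot(P,0),1)
```

```text
{'time': 6.5, 'joint_pos': [-32.54, 27.56, 79.72, 20.77, 100.61, -11.33], 'tool_pos': [531.92, -127.83, 121.89], 'tcp_rot': [-155.15, -24.94, 61.95], 'ft_force': [2.19, 0.16, 0.44], 'wrist_torque': [-0.35, 0.41, 0.2], 'finger_gap': 12.94}
dist 4.5 rot 47.8 tool shift mm [-3.2 -2.   2.5] rv [0.0067 0.0013 0.8338]
[[[-0.0032,-0.002,0.0025],[0.007,0.001,0.834],0]]
```

View pics/wrist5.png

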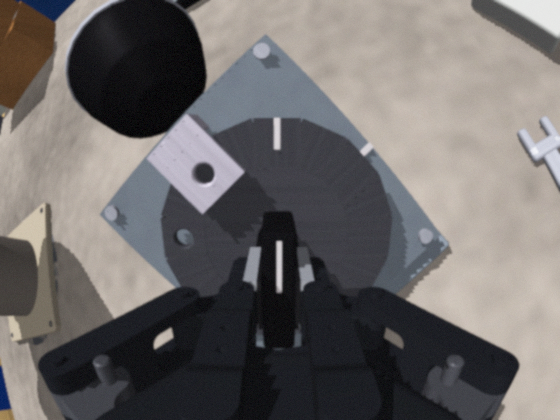

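Call:
carry_out(increments=[[[-0.001,-0.0005,0],[0,0,0.13],1],[[-0.001,-0.0005,0],[0,0,0.13],1],[[-0.001,-0.0005,0],[0,0,0.13],1],[[0,0,0],[0,0,0.13],1],[[0,0,0],[0,0,0.1],1],[[0,0,0],[0,0,0],1],[[0,0,0],[0,0,0],1]])

```text
time: 7.2
tool_pos: [532.9, -128.4, 121.3]
tcp_rot: [-146.3, -8.0, 30.7]
ft_force: [2.5, -0.5, 0.8]
finger_gap: 13.0
```

Run:
```python
from h import *
s=snap('wrist','wrist6');state()
plan(f2w(P,[0,0,54]),grasp_rot(P,0),1)
cv2.imwrite('pics/z6.png',cv2.resize(s['image'][60:310,130:400],None,fx=2.4,fy=2.4,interpolation=cv2.INTER_CUBIC))
```

```text
{'time': 7.25, 'joint_pos': [-32.69, 27.42, 79.94, 20.99, 100.26, 22.85], 'tool_pos': [532.86, -128.38, 121.3], 'tcp_rot': [-146.29, -8.01, 30.67], 'ft_force': [2.69, -0.65, 0.83], 'wrist_torque': [-0.09, 0.33, 0.15], 'finger_gap': 13.01}
dist 5.0 rot 13.5 tool shift mm [-4.2 -1.1  2.5] rv [ 0.0091 -0.0079  0.2354]
[[[-0.0042,-0.0011,0.0025],[0.009,-0.008,0.235],0]]
```

View pics/z6.png

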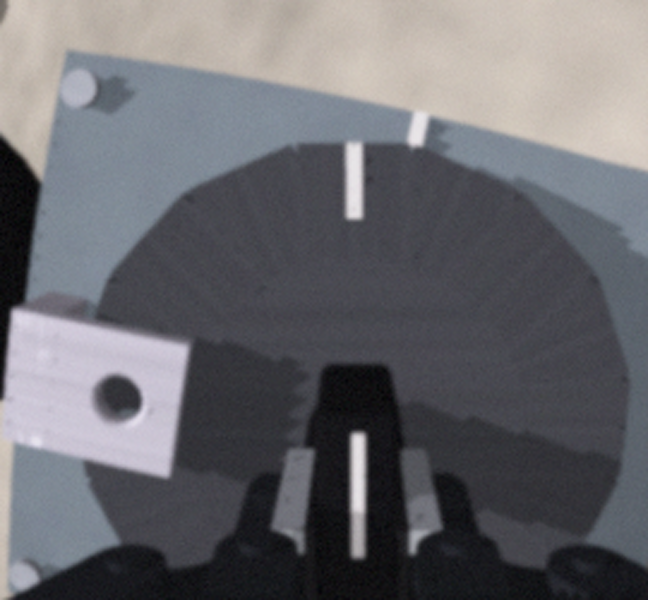

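```bash
cat > fit.py <<'E'
from h import *
from scipy.optimize import least_squares
def fitP(views,x0=(517.8,-99.3,1.916),ths=None):
    # views: list of (snap, dict name->px)
    k=len(views)
    def res(p,v=0):
        o=[]
        for i,(s,ob) in enumerate(views):
            th=p[3+i];m=np.array([np.sin(th),-np.cos(th),0]);h=np.array([np.cos(th),np.sin(th),0]);z=np.array([0,0,1.])
            L={'lug':[58,0,26],'mo':71*m+14*z,'hole':58*h+14*z,'io':[0,-82,0],'knob':84*z}
            for n,px in ob.items():
                e=proj(s,f2w(p[:3],L[n]),True)-px
                if v: print(i,n,e.round(1))
                o.append(e)
        return np.concatenate(o)
    b=least_squares(res,list(x0)+list(ths),loss='soft_l1',x_scale=[1,1,.01]+[.01]*k); print(b.x.round(4)); res(b.x,1); return b.x
c=lambda u,v,k=2.4,a=130,b=60:np.array([(u+.5)/k-.5+a,(v+.5)/k-.5+b])
E
python3 - <<'E'
from fit import *
v2=(load('wrist2'),{'lug':c(470,262),'mo':c(334,124),'hole':c(164,308),'knob':c(299,345),'io':c(403,507)})
v6=(load('wrist6'),{'lug':c(118,397),'mo':c(354,143),'io':c(421,112)})
fitP([v2,v6],ths=[2.68,.23]); fitP([v6],ths=[.23])
E
```

```text
[ 5.184691e+02 -9.942920e+01  1.927400e+00  2.668300e+00  2.102000e-01]
0 lug [0.4 0.2]
0 mo [0.1 0.6]
0 hole [0.2 0.2]
0 knob [0.  3.3]
0 io [-0.6 -0.9]
1 lug [-0.7 -0.5]
1 mo [-0.   1.6]
1 io [0.1 0.7]
[ 5.193523e+02 -9.998100e+01  1.941500e+00  2.102000e-01]
0 lug [ 0.2 -0.2]
0 mo [-0.   0.6]
0 io [-0.1 -0.3]
```

Call:
carry_out(increments=[[[0,0,0],[0,0,0.1],1],[[0,0,0],[0,0,0.1],1],[[0,0,0],[0,0,0],1],[[0,0,0],[0,0,0],1]])

```text
time: 7.65
tool_pos: [533.1, -128.7, 121.1]
tcp_rot: [-145.5, -1.9, 21.6]
ft_force: [3.1, -0.1, 0.3]
finger_gap: 12.9
```

```bash
echo "P=(518.7,-99.5,1.930)" >> h.py
python3 - <<'E'
from h import *
s=snap('wrist','wrist7');state()
plan(f2w(P,[0,0,54]),grasp_rot(P,0),1)
cv2.imwrite('pics/z7.png',cv2.resize(s['image'][60:310,130:400],None,fx=2.4,fy=2.4,interpolation=cv2.INTER_CUBIC))
E
```

```text
{'time': 7.7, 'joint_pos': [-32.71, 27.44, 79.93, 20.99, 100.21, 33.71], 'tool_pos': [533.07, -128.67, 121.08], 'tcp_rot': [-145.54, -1.93, 21.62], 'ft_force': [2.31, -0.37, 0.63], 'wrist_torque': [-0.12, 0.22, 0.11], 'finger_gap': 13.03}
dist 3.9 rot 2.3 tool shift mm [-3.2 -0.2  2.3] rv [ 0.0092 -0.0174  0.034 ]
[[[-0.0032,-0.0002,0.0023],[0.009,-0.017,0.034],0]]
```

View pics/z7.png

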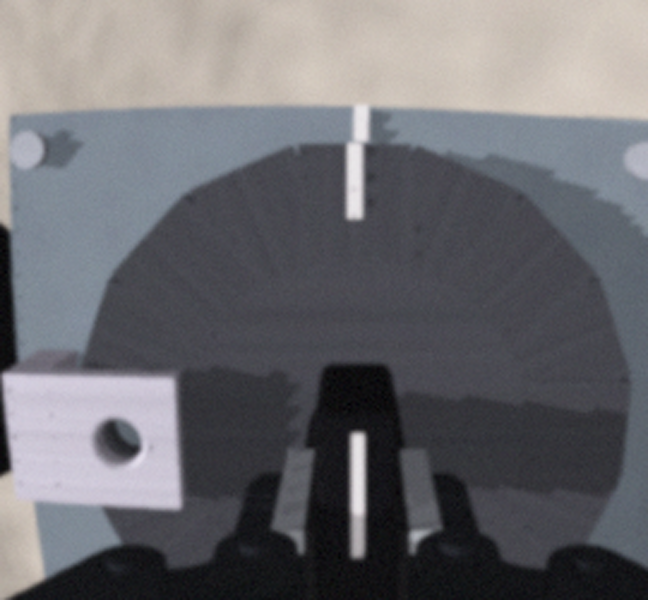

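Run:
```python
from fit import *
v2=(load('wrist2'),{'lug':c(470,262),'mo':c(334,124),'hole':c(164,308),'io':c(403,507)})
v6=(load('wrist6'),{'lug':c(118,397),'mo':c(354,143),'io':c(421,112)})
v7=(load('wrist7'),{'lug':c(117,441),'mo':c(354,144),'io':c(362,105)})
fitP([v2,v6,v7],ths=[2.68,.23,.03]); fitP([v7],ths=[.03])
```

```text
[ 5.191037e+02 -9.987750e+01  1.938500e+00  2.651700e+00  2.099000e-01
  2.250000e-02]
0 lug [-0.1  0.5]
0 mo [0.4 1.4]
0 hole [-0.2  0.6]
0 io [-0.2 -0.7]
1 lug [ 0.  -0.2]
1 mo [-0.   0.9]
1 io [-0.1 -0. ]
2 lug [ 0.3 -0.7]
2 mo [-0.   0.9]
2 io [-0.4  0.1]
[ 5.193543e+02 -1.001628e+02  1.942200e+00  2.360000e-02]
0 lug [ 0.6 -0.6]
0 mo [-0.   0.6]
0 io [-0.3 -0.1]
```

Call:
carry_out(increments=[[[0,0,0],[0,0,0.023],1],[[0,0,0],[0,0,0],1],[[0,0,0],[0,0,0],1]])

```text
time: 8.0
tool_pos: [533.0, -128.7, 121.0]
tcp_rot: [-145.5, -1.3, 20.7]
ft_force: [2.5, 0.3, 0.2]
finger_gap: 12.7
```

```bash
echo "P=(519.1,-99.9,1.939)" >> h.py
python3 - <<'E'
from h import *
s=snap('wrist','wrist8');state()
plan(f2w(P,[0,0,54]),grasp_rot(P,0),1)
cv2.imwrite('pics/z8.png',cv2.resize(s['image'][60:310,130:400],None,fx=2.4,fy=2.4,interpolation=cv2.INTER_CUBIC))
E
```

```text
{'time': 8.05, 'joint_pos': [-32.71, 27.43, 79.94, 20.98, 100.21, 34.83], 'tool_pos': [533.06, -128.66, 121.05], 'tcp_rot': [-145.52, -1.29, 20.69], 'ft_force': [2.51, 0.13, 0.48], 'wrist_torque': [-0.11, 0.26, 0.16], 'finger_gap': 12.89}
dist 3.3 rot 1.4 tool shift mm [-2.7  0.3  1.9] rv [ 0.0091 -0.0225  0.0071]
[[[-0.0027,0.0003,0.0019],[0.009,-0.023,0.007],0]]
```

View pics/z8.png

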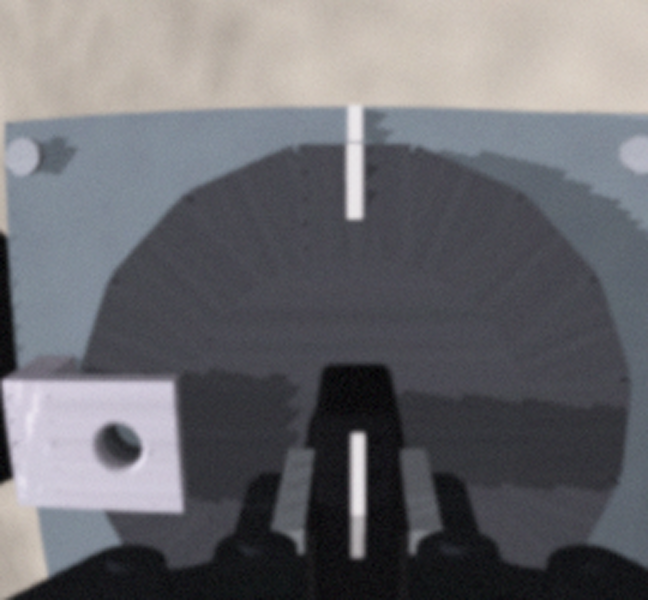

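The mark and index now form a single line at x≈355. I'll open the fingers and back off along the axis.

Call:
carry_out(increments=[[[0,0,0],[0,0,0],0.7],[[0,0,0],[0,0,0],0.4],[[0,0,0],[0,0,0],0],[[0,0,0],[0,0,0],0],[[0,0,0],[0,0,0],0],[[0,0,-0.015],[0,0,0],0],[[0,0,-0.02],[0,0,0],0],[[0,0,-0.025],[0,0,0],0],[[0,0,-0.025],[0,0,0],0],[[0,0,-0.015],[0,0,0],0],[[0,0,0],[0,0,0],0],[[0,0,0],[0,0,0],0]])

```text
time: 9.25
tool_pos: [552.0, -187.1, 210.7]
tcp_rot: [-145.6, -1.3, 20.7]
ft_force: [-0.4, -0.6, 0.0]
finger_gap: 85.6
```

Run:
```python
from h import *
s=snap('wrist','wrist9');state()
cv2.imwrite('pics/z9.png',cv2.resize(s['image'][60:310,130:400],None,fx=2.4,fy=2.4,interpolation=cv2.INTER_CUBIC))
```

```text
{'time': 9.3, 'joint_pos': [-35.75, 29.7, 67.13, 20.55, 111.02, 35.76], 'tool_pos': [551.95, -186.99, 210.7], 'tcp_rot': [-145.63, -1.33, 20.72], 'ft_force': [-0.26, -0.72, 0.23], 'wrist_torque': [-0.21, -0.06, 0.03], 'finger_gap': 85.57}
```

View pics/z9.png

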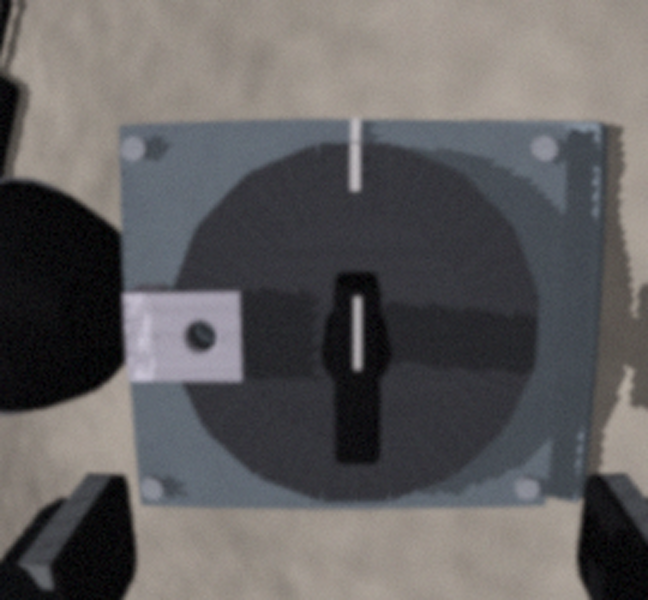

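The wheel line and index line at (355,118–190) still form one line after letting go. I'll refit the stand, then plan the move over the carton.

Run:
```python
from fit import *
v2=(load('wrist2'),{'lug':c(470,262),'mo':c(334,124),'hole':c(164,308),'io':c(403,507)})
v6=(load('wrist6'),{'lug':c(118,397),'mo':c(354,143),'io':c(421,112)})
v7=(load('wrist7'),{'lug':c(117,441),'mo':c(354,144),'io':c(362,105)})
v8=(load('wrist8'),{'lug':c(118,446),'mo':c(354,144),'io':c(355,105)})
v9=(load('wrist9'),{'lug':c(200,336),'mo':c(355,141),'io':c(355,118)})
x=fitP([v2,v6,v7,v8,v9],ths=[2.68,.23,.03,0,0])
Rz=R.from_euler
# carton pose: z=54 corners
A=np.array([[549.1,-295.],[532.3,-405],[392.7,-384.2],[408.3,-274.1]]);B=np.array([[389.1,-378.6],[412.6,-269.8],[545.8,-292.8],[527.6,-400.8]])
print(A.mean(0),B.mean(0)); 
for C in (A[[0,1,2,3]],B[[2,3,0,1]]):
    d=C[0]-C[3]; print('carton x yaw',np.degrees(np.arctan2(d[1],d[0])))
```

```text
[ 5.192188e+02 -9.997980e+01  1.941200e+00  2.648000e+00  2.095000e-01
  2.190000e-02  2.200000e-03  1.300000e-03]
0 lug [-0.2  0.5]
0 mo [0.4 1.5]
0 hole [-0.3  0.6]
0 io [-0.1 -0.7]
1 lug [ 0.2 -0.1]
1 mo [-0.   0.8]
1 io [-0.2 -0.1]
2 lug [ 0.4 -0.6]
2 mo [-0.   0.8]
2 io [-0.5 -0. ]
3 lug [ 0.2 -0.9]
3 mo [-0.   0.8]
3 io [-0.2 -0.1]
4 lug [ 0.2 -0.3]
4 mo [-0.   1.3]
4 io [ 0.  -0.2]
[ 470.6   -339.575] [ 468.775 -335.5  ]
carton x yaw -8.443190929176625
carton x yaw -9.796810917951909
```

```bash
echo "P=(519.2,-100.0,1.941)" >> h.py
python3 - <<'E'
from h import *
plan(np.array([468,-338,230.]),R.from_euler('xyz',[180,0,-9],degrees=True),11)
E
```

```text
dist 173.9 rot 45.4 tool shift mm [-131.5   79.4  -81.4] rv [-0.5921  0.1337  0.5099]
[[[-0.012,0.0072,-0.0074],[-0.054,0.012,0.046],0],[[-0.0115,0.0082,-0.0071],[-0.054,0.012,0.046],0],[[-0.011,0.0091,-0.0068],[-0.054,0.012,0.046],0],[[-0.0105,0.0099,-0.0064],[-0.054,0.012,0.046],0],[[-0.0099,0.0107,-0.006],[-0.054,0.012,0.046],0],[[-0.0094,0.0115,-0.0055],[-0.054,0.012,0.046],0],[[-0.0088,0.0122,-0.005],[-0.054,0.012,0.046],0],[[-0.0081,0.0128,-0.0044],[-0.054,0.012,0.046],0],[[-0.0075,0.0134,-0.0038],[-0.054,0.012,0.046],0],[[-0.0068,0.0139,-0.0032],[-0.054,0.012,0.046],0],[[-0.0061,0.0144,-0.0025],[-0.054,0.012,0.046],0]]
```

Call:
carry_out(increments=[[[-0.012,0.007,-0.0074],[-0.054,0.012,0.046],0],[[-0.0115,0.008,-0.007],[-0.054,0.012,0.046],0],[[-0.011,0.009,-0.007],[-0.054,0.012,0.046],0],[[-0.0105,0.01,-0.0065],[-0.054,0.012,0.046],0],[[-0.01,0.0105,-0.006],[-0.054,0.012,0.046],0],[[-0.0095,0.0115,-0.0055],[-0.054,0.012,0.046],0],[[-0.009,0.012,-0.005],[-0.054,0.012,0.046],0],[[-0.008,0.013,-0.0045],[-0.054,0.012,0.046],0],[[-0.0075,0.0135,-0.004],[-0.054,0.012,0.046],0],[[-0.007,0.014,-0.003],[-0.054,0.012,0.046],0],[[0,0,0],[0,0,0],0],[[0,0,0],[0,0,0],0]])

```text
time: 10.5
tool_pos: [466.0, -319.3, 217.8]
tcp_rot: [-177.5, 1.4, -6.7]
ft_force: [-0.4, -0.4, -0.4]
finger_gap: 85.6
```

Run:
```python
from h import *
s=snap('wrist','wrist10');state()
```

```text
{'time': 10.55, 'joint_pos': [-40.49, 4.85, 89.54, 1.33, 88.19, 56.18], 'tool_pos': [466.02, -319.43, 217.71], 'tcp_rot': [-177.45, 1.41, -6.71], 'ft_force': [-0.51, -0.04, -0.65], 'wrist_torque': [-0.01, -0.02, -0.04], 'finger_gap': 85.63}
```

View pics/wrist10.png

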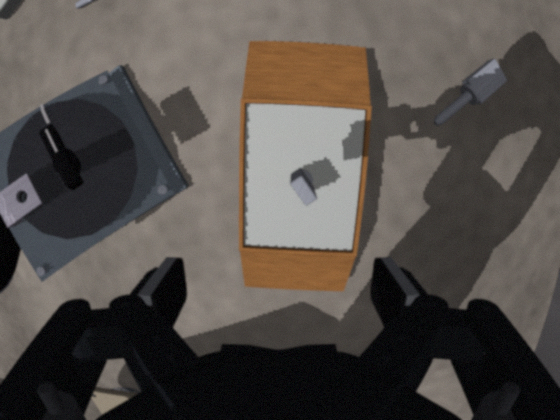

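The pin's tab top is at about (303,188), in the middle of the insert. The larger look-alike is at (485,80), outside the carton. I'll zoom in on the tab.

Run:
```python
from h import *
s=load('wrist10')
cv2.imwrite('pics/z10.png',cv2.resize(s['image'][155:225,265:355],None,fx=8,fy=8,interpolation=cv2.INTER_CUBIC))
```

```text
(no output)
```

View pics/z10.png

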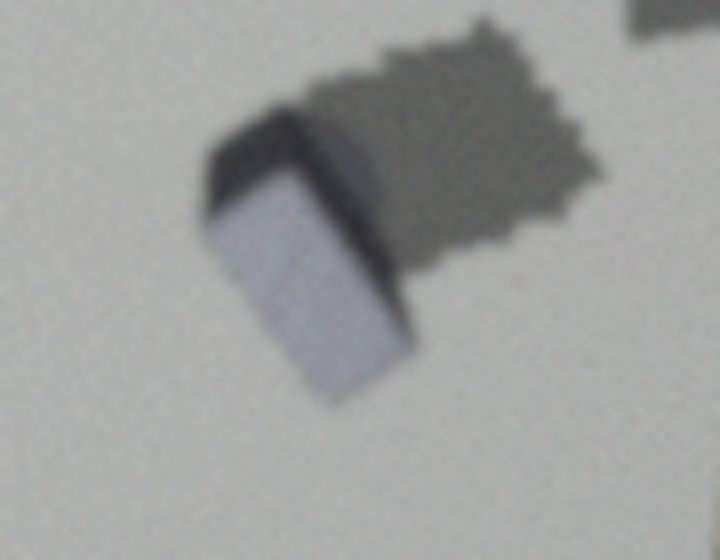

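Run:
```python
from h import *
s=load('wrist10')
q=[(290,165),(205,225),(332,405),(413,348)]
X=np.array([onz(s,(u+.5)/8-.5+265,(v+.5)/8-.5+155,100,True) for u,v in q]);print(X.round(1),X.mean(0))
d=(X[3]-X[0]+X[2]-X[1])/2; e=(X[1]-X[0]+X[2]-X[3])/2
print(np.linalg.norm(d),np.linalg.norm(e),np.degrees(np.arctan2(d[1],d[0])),np.degrees(np.arctan2(e[1],e[0])))
for u,v in [(245,103),(370,107),(353,250),(243,246)]: print(onz(s,u,v,54,True).round(1))
```

```text
[[ 485.6 -336.3  100. ]
 [ 480.3 -327.   100. ]
 [ 460.  -338.1  100. ]
 [ 465.2 -347.   100. ]] [ 472.76838731 -337.09401356  100.        ]
23.10414783427913 10.487542754205736 -151.89793291962982 120.07056168996733
[ 551.1 -292.3   54. ]
[ 535.7 -408.3   54. ]
[ 393.5 -382.8   54. ]
[ 409.7 -270.2   54. ]
```

Run:
```python
from h import *
plan(np.array([472.5,-337.5,122.]),R.from_euler('xyz',[180,0,29],degrees=True),8)
```

```text
dist 97.6 rot 35.9 tool shift mm [10.9 21.4 94.6] rv [-0.0507  0.0099 -0.6237]
[[[0.0014,0.0027,0.0118],[-0.006,0.001,-0.078],0],[[0.0011,0.0027,0.0118],[-0.006,0.001,-0.078],0],[[0.0009,0.0027,0.0119],[-0.006,0.001,-0.078],0],[[0.0007,0.0027,0.0119],[-0.006,0.001,-0.078],0],[[0.0005,0.0027,0.0119],[-0.006,0.001,-0.078],0],[[0.0002,0.0026,0.0119],[-0.006,0.001,-0.078],0],[[0.0,0.0025,0.0119],[-0.006,0.001,-0.078],0],[[-0.0002,0.0025,0.0119],[-0.006,0.001,-0.078],0]]
```

Call:
carry_out(increments=[[[0.0014,0.0027,0.0118],[-0.006,0.001,-0.078],0],[[0.0011,0.0027,0.0118],[-0.006,0.001,-0.078],0],[[0.0009,0.0027,0.0118],[-0.006,0.001,-0.078],0],[[0.0007,0.0027,0.0118],[-0.006,0.001,-0.078],0],[[0.0005,0.0027,0.0118],[-0.006,0.001,-0.078],0],[[0.0002,0.0026,0.0118],[-0.006,0.001,-0.078],0],[[0,0.0025,0.0118],[-0.006,0.001,-0.078],0],[[-0.0002,0.0025,0.01],[-0.006,0.001,-0.078],0],[[0,0,0],[0,0,0],0],[[0,0,0],[0,0,0],0]])

```text
time: 11.55
tool_pos: [474.9, -330.7, 114.8]
tcp_rot: [-178.7, -0.2, 31.0]
ft_force: [-0.1, 0.1, 0.3]
finger_gap: 85.4
```

Run:
```python
from h import *
s=snap('wrist','wrist11');state()
plan(np.array([472.5,-337.5,64.]),R.from_euler('xyz',[180,0,29],degrees=True),5)
print(proj(s,[472.5,-337.5,100],True))
```

```text
{'time': 11.6, 'joint_pos': [-40.31, 10.04, 94.89, 0.61, 76.19, 18.5], 'tool_pos': [474.8, -330.7, 114.7], 'tcp_rot': [-178.74, -0.2, 31.03], 'ft_force': [-0.44, 0.45, 0.53], 'wrist_torque': [-0.02, -0.01, 0.02], 'finger_gap': 85.25}
dist 51.2 rot 2.4 tool shift mm [-5.7  5.7 50.6] rv [-0.022  -0.0031  0.0355]
[[[-0.0011,0.0011,0.0101],[-0.004,-0.001,0.007],0],[[-0.0011,0.0011,0.0101],[-0.004,-0.001,0.007],0],[[-0.0011,0.0011,0.0101],[-0.004,-0.001,0.007],0],[[-0.0011,0.001,0.0101],[-0.004,-0.001,0.007],0],[[-0.0011,0.001,0.0101],[-0.004,-0.001,0.007],0]]
[284.68476918 260.9905942 ]
```

View pics/wrist11.png

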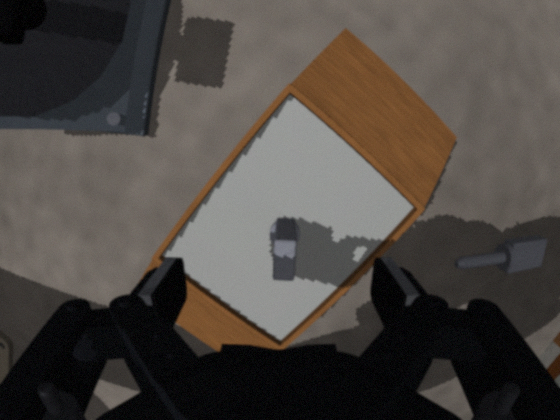

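Call:
carry_out(increments=[[[-0.0015,0.0015,0.01],[-0.006,-0.001,0.004],0],[[-0.0015,0.0015,0.01],[-0.006,-0.001,0.004],0],[[-0.0015,0.0015,0.01],[-0.006,-0.001,0.004],0],[[-0.001,0.001,0.008],[0,0,0],0],[[0,0,0.005],[0,0,0],0],[[0,0,0],[0,0,0],0],[[0,0,0],[0,0,0],0]])

```text
time: 12.3
tool_pos: [472.8, -338.3, 68.5]
tcp_rot: [-179.9, -0.0, 30.1]
ft_force: [-0.3, 0.4, 0.5]
finger_gap: 85.3
```

Run:
```python
from h import *
s=snap('wrist','wrist12');state()
plan(np.array([472.5,-337.5,64.]),R.from_euler('xyz',[180,0,30],degrees=True),1)
```

```text
{'time': 12.35, 'joint_pos': [-40.69, 12.49, 97.27, 0.09, 70.35, 19.19], 'tool_pos': [472.86, -338.36, 68.58], 'tcp_rot': [-179.87, -0.04, 30.09], 'ft_force': [-0.4, 0.91, 0.04], 'wrist_torque': [0.0, -0.02, -0.0], 'finger_gap': 85.45}
dist 4.7 rot 0.2 tool shift mm [ 0.1 -0.9  4.6] rv [-0.0022 -0.0007  0.0015]
[[[0.0001,-0.0009,0.0046],[-0.002,-0.001,0.002],0]]
```

View pics/wrist12.png

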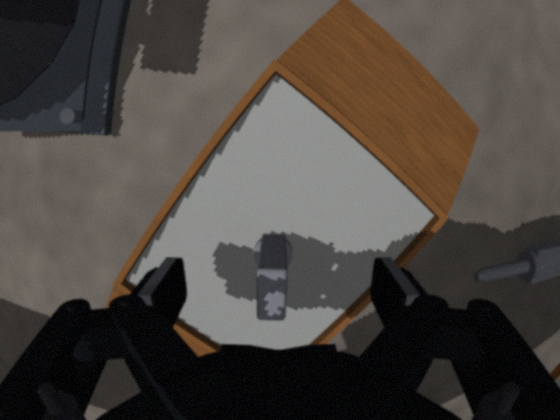

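Call:
carry_out(increments=[[[0,-0.0012,0.004],[0,0,0],0],[[0,0,0],[0,0,0],0],[[0,0,0],[0,0,0],0.5],[[0,0,0],[0,0,0],0.8],[[0,0,0],[0,0,0],1],[[0,0,0],[0,0,0],1],[[0,0,0],[0,0,0],1],[[0,0,0],[0,0,0],1],[[0,0,0],[0,0,0],1],[[0,0,0],[0,0,0],1]], newtons=60)

```text
time: 13.35
tool_pos: [473.3, -337.9, 66.1]
tcp_rot: [180.0, -0.1, 30.1]
ft_force: [-0.4, -0.5, 0.5]
finger_gap: 11.2
```

Run:
```python
from h import *
s=snap('wrist','wrist13');state()
```

```text
{'time': 13.4, 'joint_pos': [-40.63, 12.53, 97.52, 0.09, 69.89, 19.24], 'tool_pos': [473.26, -337.93, 66.06], 'tcp_rot': [179.97, -0.1, 30.1], 'ft_force': [0.66, -1.24, -0.49], 'wrist_torque': [-0.04, 0.04, 0.02], 'finger_gap': 11.01}
```

View pics/wrist13.png

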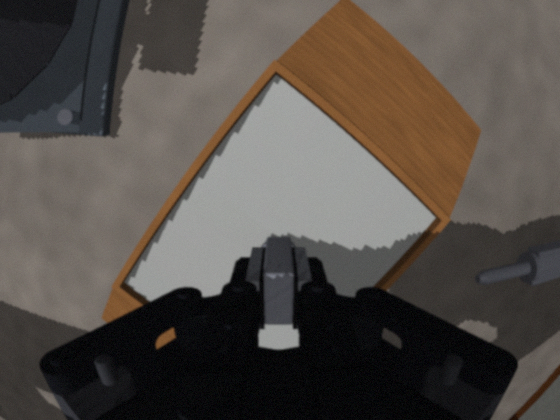

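Gripped with an 11 mm gap. Next I'll lift.

Call:
carry_out(increments=[[[0,0,-0.005],[0,0,0],1],[[0,0,-0.01],[0,0,0],1],[[0,0,-0.02],[0,0,0],1],[[0,0,-0.03],[0,0,0],1],[[0,0,-0.03],[0,0,0],1],[[0,0,-0.02],[0,0,0],1],[[0,0,0],[0,0,0],1],[[0,0,0],[0,0,0],1]])

```text
time: 14.2
tool_pos: [472.3, -337.4, 188.0]
tcp_rot: [-180.0, -0.1, 30.1]
ft_force: [-0.3, -0.3, -0.6]
finger_gap: 11.0
```

Run:
```python
from h import *
s=snap('wrist','wrist14');state();s1=snap('scene','scene14');s2=snap('top','top14')
p,q=cur()
print([proj(x,p+q.apply([0,0,12])).round() for x in (s1,s2)])
a=cv2.resize(s['image'][210:350,220:340],None,fx=4,fy=4,interpolation=cv2.INTER_CUBIC)
u,v=proj(s1,p).astype(int); b=cv2.resize(s1['image'][v-35:v+45,u-40:u+40],None,fx=6,fy=6,interpolation=cv2.INTER_CUBIC)
print(u,v,a.shape,b.shape)
cv2.imwrite('pics/z14.png',a);cv2.imwrite('pics/z14s.png',b)
```

```text
{'time': 14.25, 'joint_pos': [-40.65, 5.81, 91.61, 0.09, 82.57, 19.24], 'tool_pos': [472.41, -337.43, 187.99], 'tcp_rot': [-179.98, -0.09, 30.1], 'ft_force': [0.14, -0.4, 0.19], 'wrist_torque': [0.03, 0.0, 0.01], 'finger_gap': 11.14}
[array([154., 182.]), array([388., 250.])]
152 177 (560, 480, 3) (480, 480, 3)
```

View pics/z14.png

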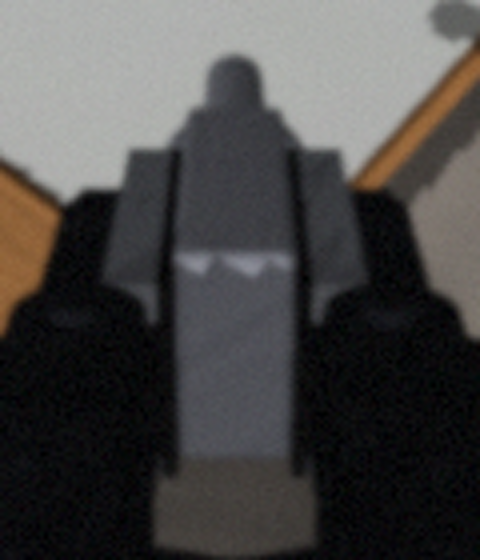

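View pics/z14s.png

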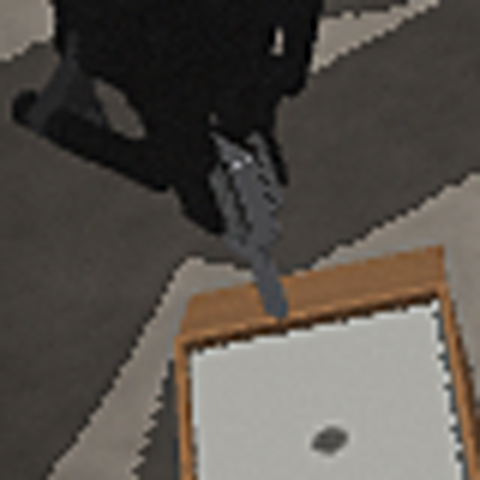

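Run:
```python
from h import *
s=load('wrist14');p=np.array([472.35,-337.4,188.0]);q=R.from_euler('xyz',[180,-.09,30.1],degrees=True)
def tz(u,v,z):
    o,d=ray(s,(u+.5)/4-.5+220,(v+.5)/4-.5+210,True); o=q.inv().apply(o-p);d=q.inv().apply(d); return (o+d*(z-o[2])/d[2]).round(2)
for a in [(176,253),(295,253),(178,460),(298,460)]: print('top',tz(*a,-33.9))
for a in [(234.5,55)]: print('tip front',tz(*a,56.1))
for a in [(207,80),(262,80)]: print('shaft side',tz(*a,52))
for a in [(168,140),(300,140)]: print('collar side',tz(*a,12))
```

```text
top [ 11.71  -4.03 -33.9 ]
top [ 11.71   7.11 -33.9 ]
top [-12.24  -4.28 -33.9 ]
top [-12.24   7.91 -33.9 ]
tip front [ 2.05  1.41 56.1 ]
shaft side [-0.8  -2.95 52.  ]
shaft side [-0.79  5.78 52.  ]
collar side [ 4.86 -7.11 12.  ]
collar side [ 4.87  9.84 12.  ]
```

```bash
cat > fit2.py <<'E'
from fit import *
def projc(s,p,w,t):
    f=210/np.tan(np.radians(s['vertical_fov'])/2)
    Rm=cv2.Rodrigues(np.array(s['rvec'],float))[0]; tt=np.array(s['tvec'],float).ravel()
    q=R.from_rotvec(w).apply(Rm@np.array(p,float)+tt)+t
    n=np.hypot(q[0],q[1]); th=np.arctan2(n,q[2]); return np.array([s['cx']+f*th*q[0]/n,s['cy']+f*th*q[1]/n])
views=[('wrist2',{'lug':c(470,262),'mo':c(334,124),'hole':c(164,308),'io':c(403,507)}),
('wrist6',{'lug':c(118,397),'mo':c(354,143),'io':c(421,112)}),
('wrist7',{'lug':c(117,441),'mo':c(354,144),'io':c(362,105)}),
('wrist8',{'lug':c(118,446),'mo':c(354,144),'io':c(355,105)}),
('wrist9',{'lug':c(200,336),'mo':c(355,141),'io':c(355,118)})]
V=[(load(a),b) for a,b in views]; s14=load('wrist14')
z4=lambda u,v:np.array([(u+.5)/4-.5+220,(v+.5)/4-.5+210])
p14=np.array([472.35,-337.4,188.0]);q14=R.from_euler('xyz',[180,-.09,30.1],degrees=True)
pinobs=[((176,253),[12,-6,-33.9]),((295,253),[12,6,-33.9]),((178,460),[-12,-6,-33.9]),((298,460),[-12,6,-33.9]),((234.5,55),[4.5,0,54.6]),((207,80),[-1,-4.5,50]),((262,80),[-1,4.5,50])]
mech=[(np.array([529.34,-129.33,121.64]),R.from_euler('xyz',[147.88,-14.54,177.71],degrees=True)),(np.array([533.06,-128.66,121.05]),R.from_euler('xyz',[-145.52,-1.29,20.69],degrees=True))]
def res(p,v=0):
    P=p[:3];th=p[3:8];w=p[8:11];t=p[11:14];x0=p[14];o=[]
    for i,(s,ob) in enumerate(V):
        a=th[i];m=np.array([np.sin(a),-np.cos(a),0]);h=np.array([np.cos(a),np.sin(a),0]);z=np.array([0,0,1.])
        L={'lug':[58,0,26],'mo':71*m+14*z,'hole':58*h+14*z,'io':[0,-82,0]}
        for n,px in ob.items():
            e=projc(s,f2w(P,L[n]),w,t)-px
            if v: print(i,n,e.round(1))
            o+=list(e)
    for (u,vv),X in pinobs:
        e=projc(s14,p14+q14.apply(np.array(X)+[x0,0,0]),w,t)-z4(u,vv)
        k=np.array([1,0.3 if X[1] in(-4.5,4.5) else 1])
        if v: print('pin',X,e.round(1))
        o+=list(e*k)
    for (pp,q) in mech:
        M,_=face_pose(P); e=q.inv().apply(f2w(P,[0,0,73])-pp)
        if v: print('mech',e.round(2))
        o.append(e[1]*2)
    return np.concatenate([o,np.array(w)/np.radians(.5),np.array(t)/1.5,[x0/2]])
b=least_squares(res,[519.2,-100,1.94,2.65,.21,.02,0,0]+[0]*7,loss='soft_l1',x_scale=[1,1,.01]+[.01]*5+[.01]*3+[1]*4)
if __name__=='__main__':
    print(b.x.round(4));res(b.x,1);print('lug',f2w(b.x[:3],[58,0,26]),'old',f2w((519.2,-100,1.941),[58,0,26]))
    J=b.jac;C=np.linalg.inv(J.T@J);print(np.sqrt(np.diag(C)).round(4))
E
python3 fit2.py
```

```text
[ 5.186663e+02 -9.939530e+01  1.937400e+00  2.657700e+00  2.143000e-01
  2.730000e-02  7.800000e-03 -5.100000e-03 -1.300000e-03 -6.800000e-03
 -5.000000e-03  2.277200e+00 -4.638000e-01 -9.701000e-01 -3.512000e-01]
0 lug [ 0.8 -0.4]
0 mo [0.4 0.5]
0 hole [0.1 0.6]
0 io [ 0.6 -1.1]
1 lug [0.4 0. ]
1 mo [-0.   0.4]
1 io [ 0.2 -0.6]
2 lug [ 0.7 -0.2]
2 mo [0.  0.5]
2 io [-0.  -0.3]
3 lug [ 0.5 -0.4]
3 mo [0.  0.6]
3 io [ 0.3 -0.3]
4 lug [-0.4 -0. ]
4 mo [-0.   1.4]
4 io [-0.6 -0.2]
pin [12, -6, -33.9] [-1.2 -0. ]
pin [12, 6, -33.9] [ 1.4 -0.2]
pin [-12, -6, -33.9] [-0.3  0.5]
pin [-12, 6, -33.9] [-0.5  0.3]
pin [4.5, 0, 54.6] [-0.8 -2.6]
pin [-1, -4.5, 50] [-1.   1.7]
pin [-1, 4.5, 50] [-0.4  1.6]
mech [ -1.24  -0.2  -16.56]
mech [ -2.59  -0.06 -16.71]
lug [506.98260076 -68.96330018 129.56538646] old [507.40593142 -69.61055205 129.56538646]
[0.3465 0.3263 0.0125 0.0136 0.0089 0.0089 0.0089 0.014  0.0037 0.0038
 0.0083 0.8331 0.9118 0.7535 0.6198]
```

```bash
echo "P=(518.7,-99.5,1.938)" >> h.py
python3 - <<'E'
from h import *
p,q=cur(); st=(p+[0,0,60],q)
T=f2w(P,[58.3,0,160]); print(T)
plan(T,grasp_rot(P,np.pi/2),12,1,st)
print(proj(load('top14'),T))
E
```

```text
[ 534.50192897 -140.58135662  239.50383333]
dist 206.2 rot 86.9 tool shift mm [ 152.7 -138.4    7.5] rv [ 0.4286  0.5021 -1.3659]
[[[0.0127,-0.0115,0.0006],[0.036,0.042,-0.114],1],[[0.0139,-0.01,0.0016],[0.036,0.042,-0.114],1],[[0.0149,-0.0083,0.0025],[0.036,0.042,-0.114],1],[[0.0156,-0.0064,0.0034],[0.036,0.042,-0.114],1],[[0.016,-0.0045,0.0043],[0.036,0.042,-0.114],1],[[0.0162,-0.0025,0.0051],[0.036,0.042,-0.114],1],[[0.0162,-0.0004,0.0058],[0.036,0.042,-0.114],1],[[0.0159,0.0016,0.0064],[0.036,0.042,-0.114],1],[[0.0153,0.0036,0.007],[0.036,0.042,-0.114],1],[[0.0144,0.0056,0.0075],[0.036,0.042,-0.114],1],[[0.0134,0.0074,0.0078],[0.036,0.042,-0.114],1],[[0.0121,0.0092,0.008],[0.036,0.042,-0.114],1]]
[313.54833918 224.77996692]
```

Call:
carry_out(increments=[[[0,0,-0.02],[0,0,0],1],[[0,0,-0.025],[0,0,0],1],[[0,0,-0.015],[0,0,0],1],[[0,0,0],[0,0,0],1]])

```text
time: 14.75
tool_pos: [469.2, -334.8, 240.6]
tcp_rot: [-179.2, 0.2, 30.1]
ft_force: [-0.5, -0.6, -0.8]
finger_gap: 11.1
```

Call:
carry_out(increments=[[[0.0127,-0.0115,0.0006],[0.036,0.042,-0.114],1],[[0.0139,-0.01,0.0016],[0.036,0.042,-0.114],1],[[0.0149,-0.0083,0.0025],[0.036,0.042,-0.114],1],[[0.0156,-0.0064,0.0034],[0.036,0.042,-0.114],1],[[0.016,-0.0045,0.0043],[0.036,0.042,-0.114],1],[[0.0162,-0.0025,0.0051],[0.036,0.042,-0.114],1],[[0.0162,-0.0004,0.0058],[0.036,0.042,-0.114],1],[[0.016,0.0016,0.0064],[0.036,0.042,-0.114],1],[[0.0153,0.0036,0.007],[0.036,0.042,-0.114],1],[[0.0144,0.0056,0.0075],[0.036,0.042,-0.114],1],[[0,0,0],[0,0,0],1],[[0,0,0],[0,0,0],1]])

```text
time: 15.95
tool_pos: [515.2, -161.1, 218.2]
tcp_rot: [-175.0, -32.3, 97.7]
ft_force: [0.3, 0.8, -0.7]
finger_gap: 11.2
```

Run:
```python
from h import *
s=snap('wrist','wrist15');state()
T=f2w(P,[58.3,0,160]); print(T)
plan(T,grasp_rot(P,np.pi/2),3,1)
```

```text
{'time': 16.0, 'joint_pos': [-35.78, 20.55, 77.51, 20.1, 107.93, -43.11], 'tool_pos': [514.97, -160.99, 218.09], 'tcp_rot': [-174.98, -32.37, 97.67], 'ft_force': [-0.7, 1.43, -0.87], 'wrist_torque': [-0.32, -0.14, -0.01], 'finger_gap': 11.11}
[ 534.50192897 -140.58135662  239.50383333]
dist 35.5 rot 11.7 tool shift mm [ 26.4  21.2 -10.6] rv [ 0.0421  0.0372 -0.1959]
[[[0.0088,0.0071,-0.0035],[0.014,0.012,-0.065],1],[[0.0083,0.0076,-0.0035],[0.014,0.012,-0.065],1],[[0.0079,0.0081,-0.0035],[0.014,0.012,-0.065],1]]
```

View pics/wrist15.png

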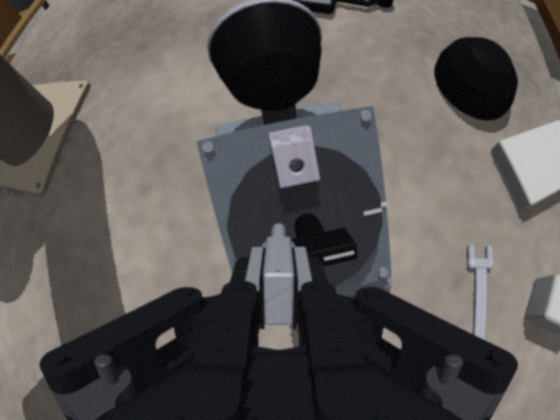

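The pin is held and the lug hole is at (297,166). The index and mark are aligned at (383,207). I'll carry on to above the hole, rising first.

Call:
carry_out(increments=[[[0,0,-0.012],[0,0,0],1],[[0.0088,0.0071,-0.0035],[0.014,0.012,-0.065],1],[[0.0083,0.0076,0],[0.014,0.012,-0.065],1],[[0.008,0.006,0],[0.014,0.012,-0.065],1],[[0,0,0],[0,0,0],1],[[0,0,0],[0,0,0],1]])

```text
time: 16.6
tool_pos: [533.5, -149.3, 249.3]
tcp_rot: [180.0, -34.4, 110.5]
ft_force: [-0.1, -0.1, -0.7]
finger_gap: 11.2
```

Run:
```python
from h import *
state()
plan(f2w(P,[58.3,0,160]),grasp_rot(P,np.pi/2),1,1)
plan(f2w(P,[58.3,0,106]),grasp_rot(P,np.pi/2),6,1)
```

```text
{'time': 16.6, 'joint_pos': [-33.72, 23.52, 71.14, 21.08, 112.95, -50.73], 'tool_pos': [533.51, -149.29, 249.32], 'tcp_rot': [179.95, -34.44, 110.51], 'ft_force': [-0.13, -0.1, -0.66], 'wrist_torque': [-0.31, -0.1, -0.04], 'finger_gap': 11.21}
dist 13.2 rot 0.8 tool shift mm [ 0.9  4.  12.5] rv [ 0.0061  0.0098 -0.0076]
[[[0.0009,0.004,0.0125],[0.006,0.01,-0.008],1]]
dist 66.6 rot 0.8 tool shift mm [ 1.4  3.6 66.5] rv [ 0.0061  0.0098 -0.0076]
[[[0.0002,0.0006,0.0111],[0.001,0.002,-0.001],1],[[0.0002,0.0006,0.0111],[0.001,0.002,-0.001],1],[[0.0002,0.0006,0.0111],[0.001,0.002,-0.001],1],[[0.0002,0.0006,0.0111],[0.001,0.002,-0.001],1],[[0.0002,0.0007,0.0111],[0.001,0.002,-0.001],1],[[0.0001,0.0007,0.0111],[0.001,0.002,-0.001],1]]
```

Call:
carry_out(increments=[[[0,0.002,0.006],[0.003,0.005,-0.004],1],[[0,0.0015,0.01],[0.003,0.005,-0.004],1],[[0.0005,0,0.011],[0,0,0],1],[[0.0005,0,0.011],[0,0,0],1],[[0.0005,0,0.011],[0,0,0],1],[[0,0,0.01],[0,0,0],1],[[0,0,0],[0,0,0],1],[[0,0,0],[0,0,0],1]])

```text
time: 17.4
tool_pos: [521.4, -113.0, 196.1]
tcp_rot: [-179.7, -35.1, 110.6]
ft_force: [0.2, -0.3, -0.2]
finger_gap: 11.2
```

Run:
```python
from h import *
s=snap('wrist','wrist16');state()
plan(f2w(P,[58.3,0,106]),grasp_rot(P,np.pi/2),1,1)
cv2.imwrite('pics/z16.png',cv2.resize(s['image'][130:330,200:360],None,fx=3.75,fy=3,interpolation=cv2.INTER_CUBIC) if 0 else cv2.resize(s['image'][130:330,180:380],None,fx=3,fy=3,interpolation=cv2.INTER_CUBIC))
```

```text
{'time': 17.45, 'joint_pos': [-31.72, 22.05, 78.92, 21.32, 107.11, -51.2], 'tool_pos': [521.41, -113.08, 196.03], 'tcp_rot': [-179.69, -35.1, 110.57], 'ft_force': [0.39, -0.03, -1.14], 'wrist_torque': [-0.35, -0.11, -0.03], 'finger_gap': 11.43}
dist 2.5 rot 0.4 tool shift mm [0.1 2.3 1. ] rv [-0.0006 -0.0018 -0.0067]
[[[0.0001,0.0023,0.001],[-0.001,-0.002,-0.007],1]]
```

View pics/z16.png

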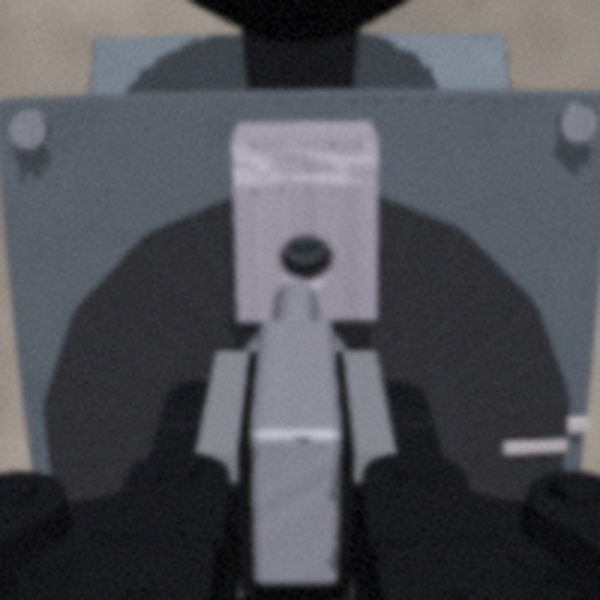

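```bash
cat > align.py <<'E'
from fit2 import *
x=b.x; w,t=x[8:11],x[11:14]
def rayc(s,u,v):
    f=210/np.tan(np.radians(s['vertical_fov'])/2)
    a,bb=u-s['cx'],v-s['cy']; q=np.hypot(a,bb);th=q/f
    d=np.array([np.sin(th)*a/q,np.sin(th)*bb/q,np.cos(th)])
    Rm=cv2.Rodrigues(np.array(s['rvec'],float))[0]; tt=np.array(s['tvec'],float).ravel(); Rc=R.from_rotvec(w).as_matrix()
    return Rm.T@(Rc.T@(-t)-tt), Rm.T@Rc.T@d
def intool(s,pose,px,z,corr=True):
    p,q=pose; o,d=rayc(s,*px) if corr else ray(s,*px,True)
    o=q.inv().apply(o-p);d=q.inv().apply(d); return (o+d*(z-o[2])/d[2]).round(2)
E
python3 - <<'E'
from align import *
s=load('wrist16');pose=cur()
z3=lambda u,v:np.array([(u+.5)/3-.5+180,(v+.5)/3-.5+130])
Z=pose[1].inv().apply(f2w(P,[58,0,26])-pose[0]); print('model hole in tool',Z)
for k in (True,False):
    print('hole',[intool(s,pose,z3(*q),Z[2],k) for q in [(306,256),(282,256),(331,256),(306,235),(306,278)]])
    print('tip front(-4.5)',intool(s,pose,z3(298,283),54.6,k)); print('shaft',[intool(s,pose,z3(*q),52,k) for q in [(275,305),(320,305)]])
    print('tabtop',[intool(s,pose,z3(*q),-33.9,k) for q in [(252,434),(341,434),(252,583),(340,583)]])
# index/mark check
th0=0
for n,q in (('mo',[0,-71,14]),('mi',[0,-52,14]),('io',[0,-82,0]),('ii',[0,-73,0])): pr=projc(s,f2w(x[:3],q),w,t); print(n,(pr-[180,130])*3)
E
```

```text
model hole in tool [-0.37117617  2.39837276 80.9691363 ]
hole [array([-0.27,  1.52, 80.97]), array([-0.24, -4.23, 80.97]), array([-0.3 ,  7.52, 80.97]), array([ 4.95,  1.52, 80.97]), array([-5.8 ,  1.53, 80.97])]
tip front(-4.5) [ 1.52 -0.67 54.6 ]
shaft [array([-2.52, -5.58, 52.  ]), array([-2.56,  3.96, 52.  ])]
tabtop [array([ 10.47,  -7.33, -33.9 ]), array([ 10.4 ,   3.79, -33.9 ]), array([-12.5 ,  -7.83, -33.9 ]), array([-12.59,   4.07, -33.9 ])]
hole [array([-0.11,  2.23, 80.97]), array([-0.12, -3.54, 80.97]), array([-0.11,  8.25, 80.97]), array([ 5.12,  2.21, 80.97]), array([-5.67,  2.25, 80.97])]
tip front(-4.5) [ 1.67  0.23 54.6 ]
shaft [array([-2.42, -4.66, 52.  ]), array([-2.41,  4.92, 52.  ])]
tabtop [array([ 10.53,  -5.8 , -33.9 ]), array([ 10.54,   5.41, -33.9 ]), array([-12.66,  -6.23, -33.9 ]), array([-12.65,   5.77, -33.9 ])]
mo [562.98138012 439.29171331]
mi [497.08447491 442.28556094]
io [586.44714077 416.05578412]
ii [557.35365374 417.43320937]
```

Run:
```python
from h import *
s1=snap('scene','scene17');s2=snap('top','top17');s=snap('wrist','wrist17');state()
p,q=cur(); tip=p+q.apply([0,0,56])
out=[]
for x in (s1,s2):
    u,v=proj(x,tip).astype(int); print(u,v,proj(x,f2w(P,[58,0,26])),proj(x,tip))
    out.append(cv2.resize(x['image'][v-30:v+30,u-40:u+40],None,fx=9,fy=9,interpolation=cv2.INTER_CUBIC))
cv2.imwrite('pics/z17s.png',out[0]);cv2.imwrite('pics/z17t.png',out[1])
cv2.imwrite('pics/z17w.png',cv2.resize(s['image'][200:330,230:330],None,fx=6,fy=6,interpolation=cv2.INTER_CUBIC)[:600])
for X in ([11,0,0],[12,6,-33.9],[12,-6,-33.9],[12,6,8.1],[12,-6,8.1],[10,0,12.1],[10,0,8.1],[4.5,0,54.6],[-12,0,-33.9]):
    print(X,(proj(s,p+q.apply(X),True)-[230,200])*6)
```

```text
{'time': 17.6, 'joint_pos': [-31.75, 22.04, 78.83, 21.32, 107.12, -51.2], 'tool_pos': [521.92, -113.67, 196.64], 'tcp_rot': [-179.76, -35.04, 110.59], 'ft_force': [-0.15, 0.6, -0.07], 'wrist_torque': [-0.38, -0.1, -0.01], 'finger_gap': 11.46}
260 167 [265.58439249 171.16649623] [260.45367241 167.50376449]
289 234 [284.42009912 235.95709644] [289.92571094 234.67523969]
[11, 0, 0] [293.92390065 247.13329038]
[12, 6, -33.9] [390.93208956 426.2759496 ]
[12, -6, -33.9] [199.29248175 426.22779587]
[12, 6, 8.1] [366.22738548 200.58915967]
[12, -6, 8.1] [221.20964708 200.51014407]
[10, 0, 12.1] [293.59239262 206.85823341]
[10, 0, 8.1] [293.69116661 223.25883997]
[4.5, 0, 54.6] [292.69966228 119.43519832]
[-12, 0, -33.9] [294.42639938 738.13185994]
```

View pics/z17w.png

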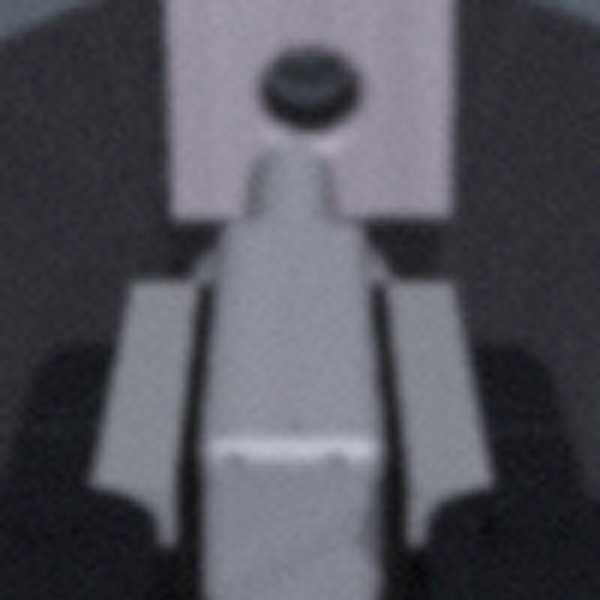

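View pics/z17s.png

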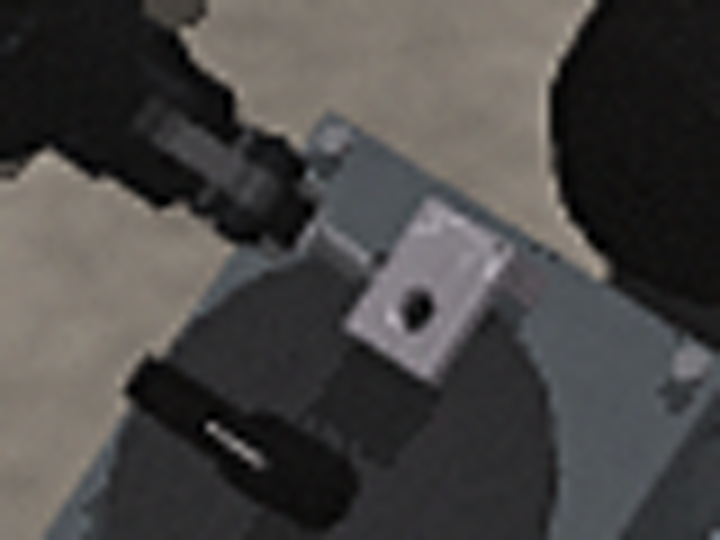

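View pics/z17t.png

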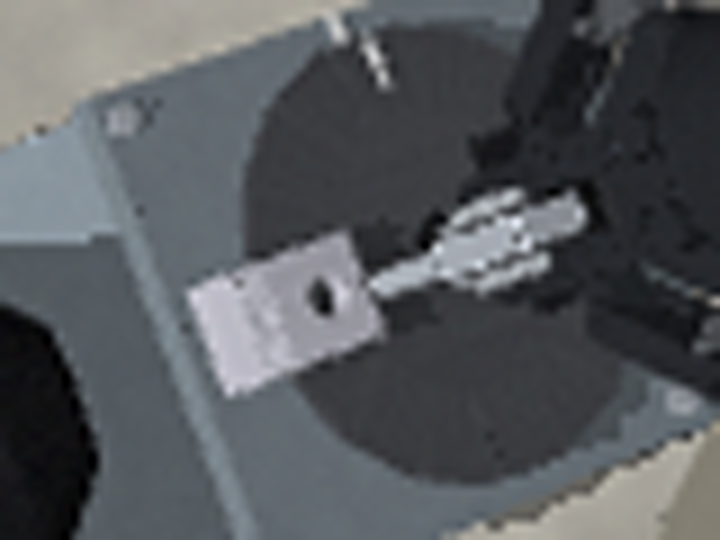

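Both the wrist view (tip at (288,140), hole at (310,88)) and the top view say the tip needs about +2.8 mm in tool x and +2 mm in y relative to the hole. The pin leans slightly in the grip. I'll shift, lower part of the way and look again.

Call:
carry_out(increments=[[[0.0014,0.001,0.003],[0,0,0],1],[[0.0014,0.001,0.005],[0,0,0],1],[[0,0,0.004],[0,0,0],1],[[0,0,0],[0,0,0],1],[[0,0,0],[0,0,0],1]])

```text
time: 18.1
tool_pos: [521.1, -104.2, 188.5]
tcp_rot: [-179.8, -34.9, 110.6]
ft_force: [0.4, -0.1, -0.2]
finger_gap: 11.1
```

Run:
```python
from h import *
s2=snap('top','top18');s=snap('wrist','wrist18');state();p,q=cur()
print('model hole in tool',q.inv().apply(f2w(P,[58,0,26])-p))
cv2.imwrite('pics/z18t.png',cv2.resize(s2['image'][204:264,249:329],None,fx=9,fy=9,interpolation=cv2.INTER_CUBIC))
cv2.imwrite('pics/z18w.png',cv2.resize(s['image'][200:330,230:330],None,fx=6,fy=6,interpolation=cv2.INTER_CUBIC)[:600])
```

```text
{'time': 18.2, 'joint_pos': [-31.11, 21.56, 80.28, 21.52, 105.88, -50.97], 'tool_pos': [521.06, -104.3, 188.54], 'tcp_rot': [-179.85, -34.95, 110.6], 'ft_force': [-0.55, 0.36, 0.12], 'wrist_torque': [-0.36, -0.16, -0.04], 'finger_gap': 11.31}
model hole in tool [-2.70651068 -0.58478321 70.06497212]
```

View pics/z18w.png

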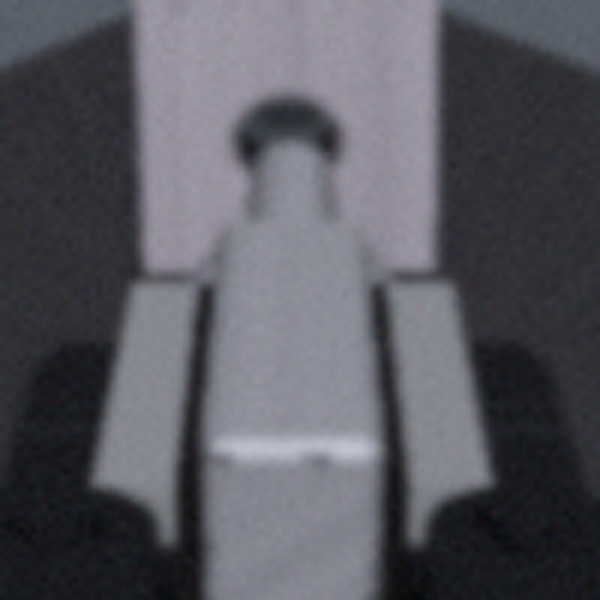

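View pics/z18t.png

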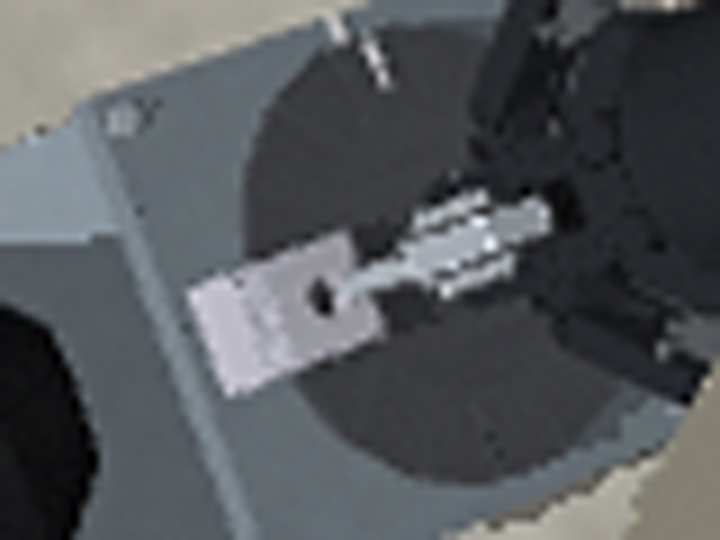

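Run:
```python
from align import *
z6=lambda u,v:np.array([(u+.5)/6-.5+230,(v+.5)/6-.5+200])
for n,h,tip,sh,zt in (('wrist17',(310,90),(290,140),[(248,195),(338,195)],80.5),('wrist18',(288.5,135),(291,140),[(250,195),(334,195)],70)):
    s=load(n); pose=cur() if n=='wrist18' else (np.array([521.7,-113.4,196.4]),cur()[1])
    for k in (True,False):
        print(n,k,'hole',intool(s,pose,z6(*h),zt,k),'top edge',intool(s,pose,z6(h[0],95 if n=='wrist18' else 47),zt,k),'tip',intool(s,pose,z6(*tip),54.6,k)-[4.5,0,0],'tabfront',intool(s,pose,z6(295,445),-33.9,k)-[12,0,0],'shaft',[intool(s,pose,z6(*a),48,k)[1] for a in sh])
```

```text
wrist17 True hole [ 0.14  1.12 80.5 ] top edge [ 5.47  1.12 80.5 ] tip [-2.34 -1.41 54.6 ] tabfront [ -1.61  -1.58 -33.9 ] shaft [np.float64(-5.83), np.float64(3.53)]
wrist17 False hole [ 0.29  1.83 80.5 ] top edge [ 5.64  1.82 80.5 ] tip [-2.2  -0.51 54.6 ] tabfront [ -1.51  -0.   -33.9 ] shaft [np.float64(-4.89), np.float64(4.52)]
wrist18 True hole [-2.08 -1.45 70.  ] top edge [ 2.7  -1.43 70.  ] tip [-2.23 -1.27 54.6 ] tabfront [ -1.28  -1.67 -33.9 ] shaft [np.float64(-5.58), np.float64(3.14)]
wrist18 False hole [-1.95 -0.66 70.  ] top edge [ 2.85 -0.66 70.  ] tip [-2.08 -0.37 54.6 ] tabfront [ -1.18  -0.1  -33.9 ] shaft [np.float64(-4.64), np.float64(4.12)]
```

The tip now lines up with the hole to within about 0.4 mm. I'll descend slowly and watch the force.

Call:
carry_out(increments=[[[-0.0002,-0.0003,0.003],[0,0,0],1],[[0,0,0.003],[0,0,0],1],[[0,0,0.003],[0,0,0],1],[[0,0,0.003],[0,0,0],1],[[0,0,0.002],[0,0,0],1],[[0,0,0.002],[0,0,0],1],[[0,0,0],[0,0,0],1]])

```text
time: 18.9
tool_pos: [517.2, -95.4, 174.0]
tcp_rot: [-179.8, -34.9, 110.6]
ft_force: [-0.4, -0.3, -1.2]
finger_gap: 11.1
```

Run:
```python
from h import *
s=snap('wrist','wrist19');state();p,q=cur()
print('model hole in tool',q.inv().apply(f2w(P,[58,0,26])-p))
cv2.imwrite('pics/z19w.png',cv2.resize(s['image'][200:330,230:330],None,fx=6,fy=6,interpolation=cv2.INTER_CUBIC)[:600])
```

```text
{'time': 18.95, 'joint_pos': [-30.62, 21.2, 82.29, 21.59, 104.15, -51.13], 'tool_pos': [517.33, -95.47, 174.16], 'tcp_rot': [-179.85, -34.94, 110.59], 'ft_force': [-0.26, 0.16, -0.06], 'wrist_torque': [-0.38, -0.18, 0.06], 'finger_gap': 11.58}
model hole in tool [-2.30676488 -0.2511889  52.79415017]
```

View pics/z19w.png

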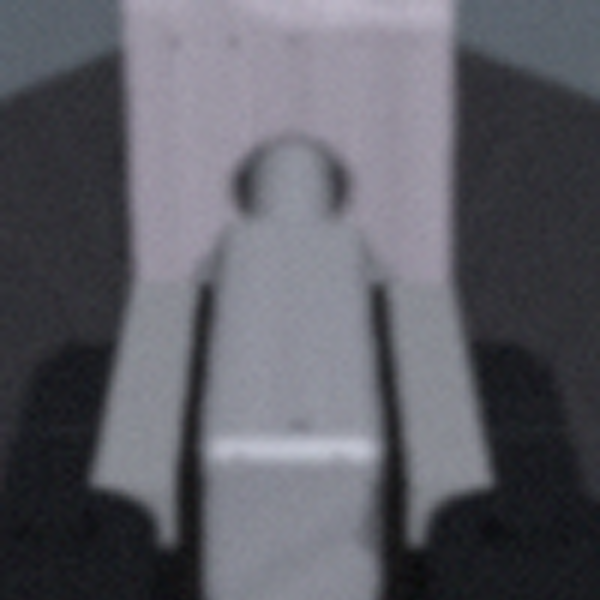

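Call:
carry_out(increments=[[[-0.0004,0,0.002],[0,0,0],1],[[0,0,0.002],[0,0,0],1],[[0,0,0.002],[0,0,0],1],[[0,0,0.002],[0,0,0],1],[[0,0,0],[0,0,0],1]])

```text
time: 19.45
tool_pos: [516.0, -91.6, 167.0]
tcp_rot: [-179.9, -34.9, 110.6]
ft_force: [-0.4, -0.2, -1.3]
finger_gap: 11.2
```

Run:
```python
from h import *
s=snap('wrist','wrist20');state();p,q=cur()
print('model hole in tool',q.inv().apply(f2w(P,[58,0,26])-p), 'force tool',q.inv().apply(r.sense()['ft_force']))
cv2.imwrite('pics/z20w.png',cv2.resize(s['image'][200:330,230:330],None,fx=6,fy=6,interpolation=cv2.INTER_CUBIC)[:600])
```

```text
{'time': 19.5, 'joint_pos': [-30.39, 21.1, 83.17, 21.61, 103.27, -51.21], 'tool_pos': [516.01, -91.69, 167.1], 'tcp_rot': [-179.88, -34.87, 110.59], 'ft_force': [-0.92, -0.11, -1.27], 'wrist_torque': [-0.45, -0.21, -0.01], 'finger_gap': 11.28}
model hole in tool [-1.49003426 -0.38674004 44.71261977] force tool [-0.54494692 -0.89242411  1.17390176]
```

View pics/z20w.png

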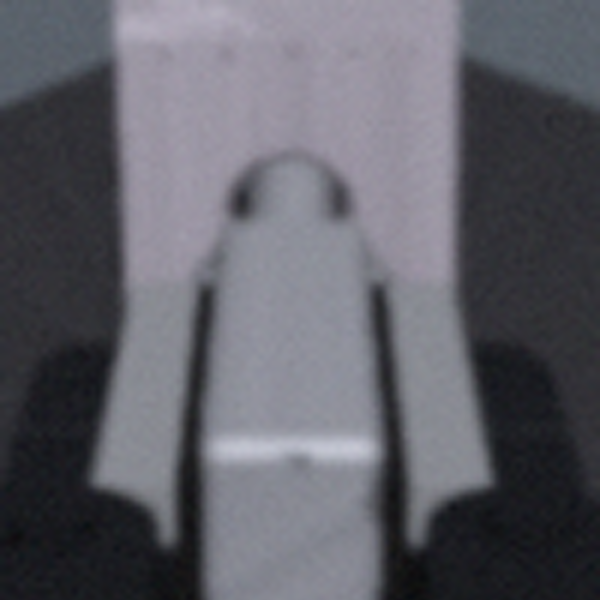

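Call:
carry_out(increments=[[[-0.0002,0,0.002],[0,0,0],1],[[0,0,0.002],[0,0,0],1],[[0,0,0.002],[0,0,0],1],[[0,0,0.002],[0,0,0],1],[[0,0,0.002],[0,0,0],1],[[0,0,0],[0,0,0],1]])

```text
time: 20.1
tool_pos: [513.8, -85.9, 158.0]
tcp_rot: [-179.9, -34.9, 110.6]
ft_force: [-0.9, 0.5, -1.7]
finger_gap: 11.4
```

Run:
```python
from h import *
s=snap('wrist','wrist21');state();p,q=cur()
print('model hole in tool',q.inv().apply(f2w(P,[58,0,26])-p), 'force tool',q.inv().apply(r.sense()['ft_force']))
cv2.imwrite('pics/z21w.png',cv2.resize(s['image'][200:330,230:330],None,fx=6,fy=6,interpolation=cv2.INTER_CUBIC)[:600])
```

```text
{'time': 20.15, 'joint_pos': [-30.05, 20.97, 84.32, 21.68, 102.22, -51.29], 'tool_pos': [513.82, -85.98, 158.18], 'tcp_rot': [-179.88, -34.89, 110.6], 'ft_force': [-1.26, -0.56, -0.85], 'wrist_torque': [-0.43, -0.17, 0.06], 'finger_gap': 11.11}
model hole in tool [-1.41565506 -0.36613741 33.896438  ] force tool [-0.55008388 -1.37364292  0.65434591]
```

View pics/z21w.png

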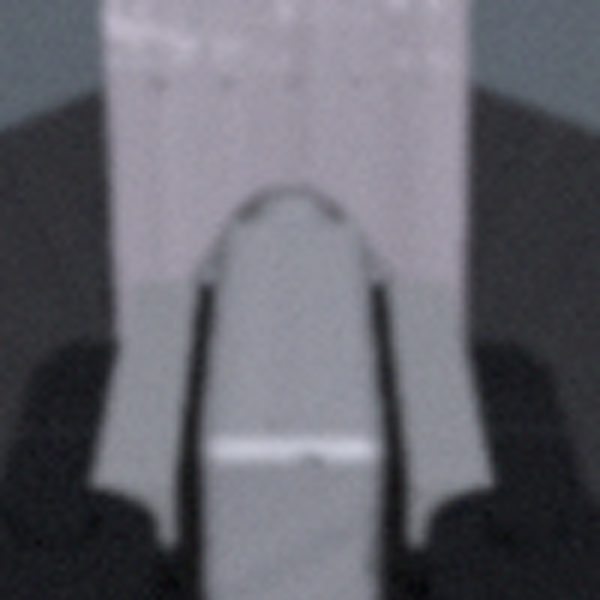

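Call:
carry_out(increments=[[[0,0,0.002],[0,0,0],1],[[0,0,0.002],[0,0,0],1],[[0,0,0.002],[0,0,0],1],[[0,0,0.002],[0,0,0],1],[[0,0,0.002],[0,0,0],1],[[0,0,0],[0,0,0],1]])

```text
time: 20.75
tool_pos: [511.7, -80.2, 149.3]
tcp_rot: [-179.9, -34.9, 110.6]
ft_force: [-0.9, -1.0, -0.4]
finger_gap: 11.2
```

Run:
```python
from h import *
state();p,q=cur()
print('model hole in tool',q.inv().apply(f2w(P,[58,0,26])-p), 'force tool',q.inv().apply(r.sense()['ft_force']))
```

```text
{'time': 20.75, 'joint_pos': [-29.71, 20.84, 85.46, 21.76, 101.14, -51.36], 'tool_pos': [511.68, -80.24, 149.35], 'tcp_rot': [-179.89, -34.88, 110.6], 'ft_force': [-0.86, -1.01, -0.42], 'wrist_torque': [-0.4, -0.15, 0.05], 'finger_gap': 11.19}
model hole in tool [-1.38102629 -0.41420897 23.14867122] force tool [-0.76684047 -1.15913034 -0.02516812]
```

Call:
carry_out(increments=[[[0,0,0.002],[0,0,0],1],[[0,0,0.002],[0,0,0],1],[[0,0,0.002],[0,0,0],1],[[0,0,0.001],[0,0,0],1],[[0,0,0],[0,0,0],1]])

```text
time: 21.25
tool_pos: [510.2, -76.2, 143.1]
tcp_rot: [-179.9, -34.9, 110.6]
ft_force: [-0.7, -1.0, -1.6]
finger_gap: 11.5
```

Run:
```python
from h import *
s=snap('wrist','wrist22');state();p,q=cur()
print('model hole in tool',q.inv().apply(f2w(P,[58,0,26])-p), 'force tool',q.inv().apply(r.sense()['ft_force']))
cv2.imwrite('pics/z22w.png',cv2.resize(s['image'][200:330,230:330],None,fx=6,fy=6,interpolation=cv2.INTER_CUBIC)[:600])
```

```text
{'time': 21.3, 'joint_pos': [-29.46, 20.77, 86.24, 21.82, 100.39, -51.41], 'tool_pos': [510.19, -76.23, 143.14], 'tcp_rot': [-179.89, -34.87, 110.6], 'ft_force': [0.51, -0.08, -1.22], 'wrist_torque': [-0.4, -0.15, 0.02], 'finger_gap': 11.71}
model hole in tool [-1.34608307 -0.4464884  15.61303353] force tool [-0.90191301  0.44907159  0.85604917]
```

View pics/z22w.png

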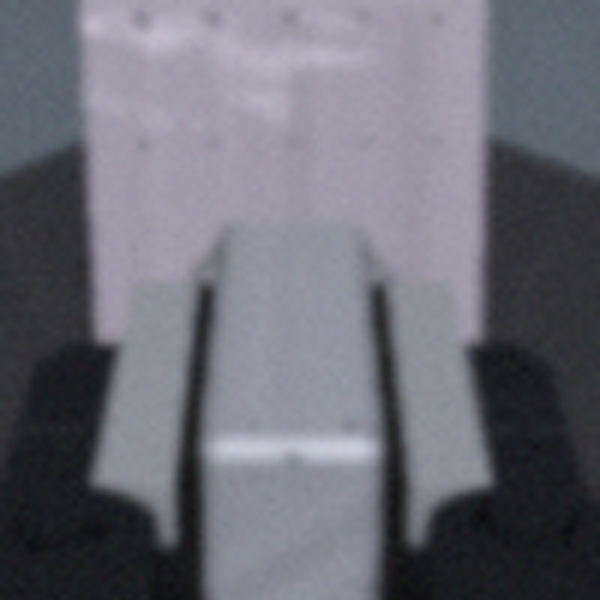

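About 3.5 mm remains and there is still no contact force. I'll go in 1 mm rows until the collar touches.

Call:
carry_out(increments=[[[0,0,0.001],[0,0,0],1],[[0,0,0.001],[0,0,0],1],[[0,0,0.001],[0,0,0],1]])

```text
time: 21.6
tool_pos: [509.7, -74.7, 140.8]
tcp_rot: [-179.9, -34.8, 110.6]
ft_force: [-0.1, -0.9, 0.1]
finger_gap: 11.2
```

Run:
```python
from h import *
state();p,q=cur()
print('model hole in tool',q.inv().apply(f2w(P,[58,0,26])-p), 'force tool',q.inv().apply(r.sense()['ft_force']))
```

```text
{'time': 21.6, 'joint_pos': [-29.36, 20.73, 86.54, 21.85, 100.08, -51.43], 'tool_pos': [509.73, -74.7, 140.78], 'tcp_rot': [-179.92, -34.84, 110.61], 'ft_force': [-0.11, -0.89, 0.11], 'wrist_torque': [-0.41, -0.09, 0.01], 'finger_gap': 11.24}
model hole in tool [-1.29655314 -0.55472217 12.76698455] force tool [-0.58975353 -0.42178882 -0.54362931]
```

Call:
carry_out(increments=[[[0,0,0.001],[0,0,0],1],[[0,0,0.001],[0,0,0],1]])

```text
time: 21.8
tool_pos: [509.7, -74.3, 140.2]
tcp_rot: [-180.0, -34.8, 110.6]
ft_force: [-2.0, -5.3, 7.3]
finger_gap: 11.2
```

Run:
```python
from h import *
state();p,q=cur()
print('model hole in tool',q.inv().apply(f2w(P,[58,0,26])-p), 'force tool',q.inv().apply(r.sense()['ft_force']))
```

```text
{'time': 21.8, 'joint_pos': [-29.33, 20.66, 86.67, 21.84, 99.93, -51.44], 'tool_pos': [509.66, -74.33, 140.15], 'tcp_rot': [-179.96, -34.77, 110.63], 'ft_force': [-2.02, -5.26, 7.3], 'wrist_torque': [-0.27, 0.52, 0.43], 'finger_gap': 11.15}
model hole in tool [-1.22992821 -0.63042852 12.03430237] force tool [ 0.70529344 -3.75184092 -8.39168125]
```

Contact is at 12.0 mm against 12.1 mm expected, with 8 N axial force, so the collar is seating. I'll nudge it once more and then release.

Call:
carry_out(increments=[[[0,0,0.001],[0,0,0],1],[[0,0,0],[0,0,0],1],[[0,0,0],[0,0,0],0.7],[[0,0,0],[0,0,0],0.4],[[0,0,0],[0,0,0],0.1],[[0,0,0],[0,0,0],0],[[0,0,0],[0,0,0],0],[[0,0,0],[0,0,0],0],[[0,0,0],[0,0,0],0]])

```text
time: 22.7
tool_pos: [509.6, -73.7, 140.0]
tcp_rot: [180.0, -34.8, 110.7]
ft_force: [0.3, 0.4, 0.5]
finger_gap: 85.7
```

Run:
```python
from h import *
s=snap('wrist','wrist23');state();p,q=cur()
print('model hole in tool',q.inv().apply(f2w(P,[58,0,26])-p), 'force tool',q.inv().apply(r.sense()['ft_force']))
```

```text
{'time': 22.75, 'joint_pos': [-29.29, 20.61, 86.75, 21.87, 99.88, -51.45], 'tool_pos': [509.61, -73.68, 139.98], 'tcp_rot': [179.99, -34.77, 110.67], 'ft_force': [0.09, -0.53, 0.12], 'wrist_torque': [-0.29, -0.03, 0.02], 'finger_gap': 85.21}
model hole in tool [-1.64685971 -0.82062479 11.53728775] force tool [-0.36481022 -0.10611784 -0.40128284]
```

View pics/wrist23.png

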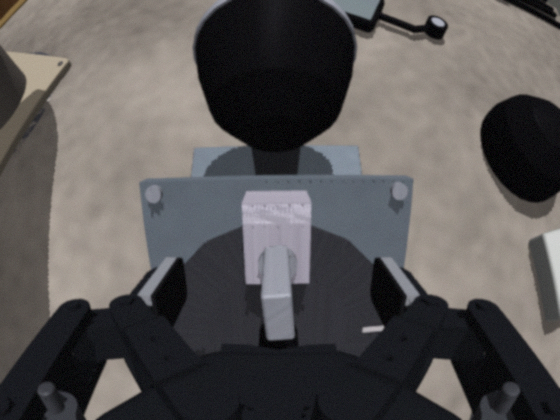

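The pin stands at (277,290) with its collar on the lug, and the fingers are clear. I'll back off straight along the axis.

Call:
carry_out(increments=[[[0,0,-0.01],[0,0,0],0],[[0,0,-0.02],[0,0,0],0],[[0,0,-0.03],[0,0,0],0],[[0,0,-0.03],[0,0,0],0],[[0,0,-0.02],[0,0,0],0],[[0,0,0],[0,0,0],0],[[0,0,0],[0,0,0],0]])

```text
time: 23.45
tool_pos: [532.3, -135.7, 235.6]
tcp_rot: [-180.0, -34.8, 110.7]
ft_force: [-1.0, -0.5, -0.1]
finger_gap: 85.5
```

Run:
```python
from h import *
s=snap('wrist','wrist24');s1=snap('scene','scene24');s2=snap('top','top24');state()
cv2.imwrite('pics/z24w.png',cv2.resize(s['image'][100:320,150:410],None,fx=2.7,fy=2.7,interpolation=cv2.INTER_CUBIC))
cv2.imwrite('pics/z24s.png',cv2.resize(s1['image'][120:280,90:330],None,fx=3.3,fy=3.3,interpolation=cv2.INTER_CUBIC))
for n in ('scene','top'):
    a=load(n+'0')['image'].astype(int);b=load(n+'24')['image'].astype(int);d=(np.abs(a-b).max(2)>40).astype(np.uint8)
    k,l,st,_=cv2.connectedComponentsWithStats(d);print(n,[x[:5].tolist() for x in st[1:] if x[4]>25])
```

```text
{'time': 23.6, 'joint_pos': [-32.81, 23.12, 73.33, 21.33, 111.42, -50.59], 'tool_pos': [531.73, -134.87, 234.81], 'tcp_rot': [-179.89, -34.85, 110.65], 'ft_force': [0.3, 1.02, -0.08], 'wrist_torque': [-0.27, -0.12, 0.03], 'finger_gap': 85.51}
scene [[55, 0, 49, 95, 366], [68, 0, 121, 123, 3638], [144, 0, 15, 31, 191], [146, 0, 39, 82, 1233], [184, 0, 20, 39, 374], [227, 0, 19, 21, 159], [139, 34, 26, 23, 238], [0, 41, 3, 16, 41], [248, 42, 29, 16, 247], [0, 51, 62, 89, 2439], [192, 99, 7, 11, 28], [195, 102, 11, 21, 46], [1, 108, 255, 276, 18874], [146, 124, 8, 14, 59], [253, 164, 16, 12, 98], [153, 202, 18, 22, 179], [147, 220, 47, 50, 1114]]
top [[347, 143, 102, 168, 3631], [389, 144, 32, 34, 643], [415, 153, 91, 172, 4877], [306, 173, 75, 79, 1651], [283, 229, 17, 10, 68], [400, 231, 9, 32, 88], [529, 242, 31, 37, 868], [200, 275, 187, 145, 10260], [363, 291, 197, 129, 10473], [175, 391, 42, 29, 494], [357, 391, 12, 26, 137], [213, 411, 16, 9, 70]]
```

View pics/z24w.png

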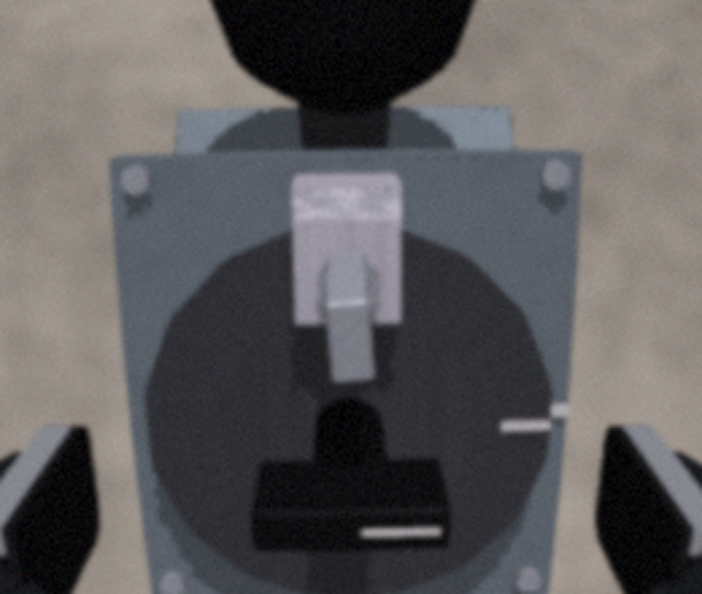

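View pics/z24s.png

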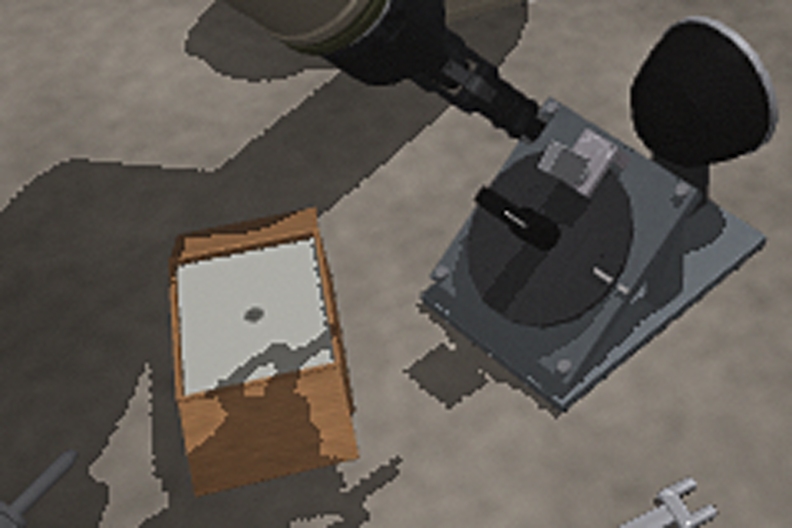

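View pics/top24.png

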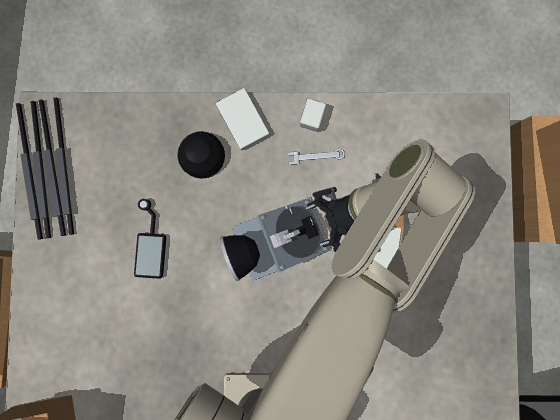

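The pin is seated and the mark sits beside the index. But the larger look-alike at the lower left of the scene view seems to have moved, so I'll check when that happened.

Run:
```python
from h import *
o=[load(n)['image'][190:330,40:220] for n in ('scene0','scene14','scene17','scene24')]
cv2.imwrite('pics/z25.png',cv2.resize(np.vstack([np.hstack(o[:2]),np.hstack(o[2:])]),None,fx=2.1,fy=2.1,interpolation=cv2.INTER_CUBIC))
```

```text
(no output)
```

View pics/z25.png

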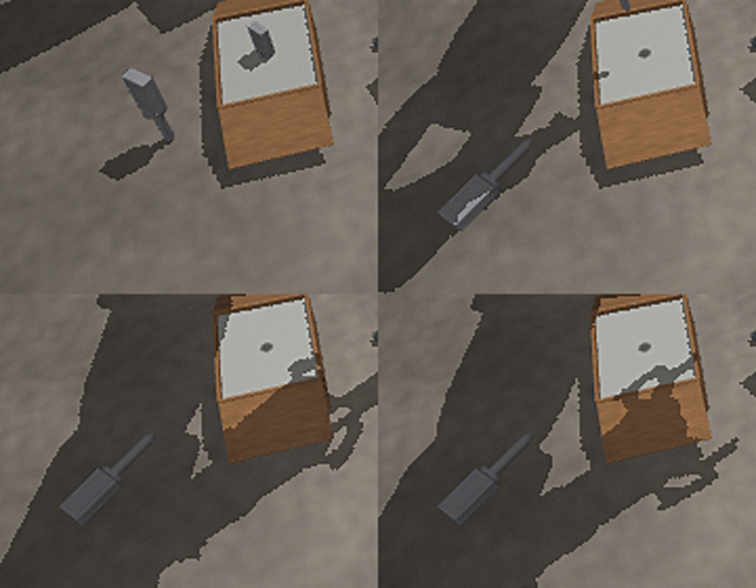

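View pics/scene24.png

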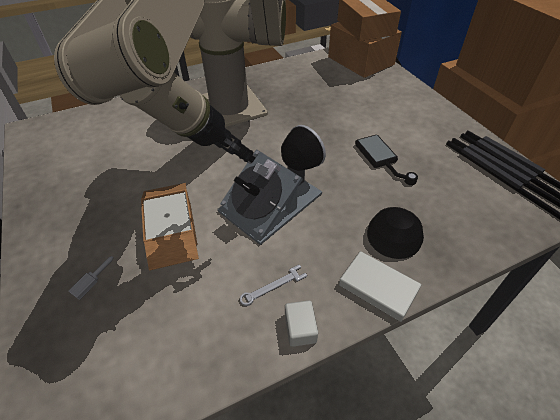

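Run:
```python
from h import *
s=load('scene0');t=load('top0')
S=lambda u,v:(u/2.1+40,v/2.1+190)
print('tip scene z0',onz(s,*S(168,140),0).round(0)); 
T=lambda u,v:((u+.5)/3.2-.5+210,(v+.5)/3.2-.5+185)
print('tab top',tri([ray(s,*S(137,76)),ray(t,*T(713,168))]), 'tip top-view z0',onz(t,*T(678,165),0).round(0))
s2=load('scene24')
print('now tip,tab',onz(s2,*S(530-378,438-294+0),5).round(0),onz(s2,*S(75,508-294),5).round(0))
```

```text
tip scene z0 [ 507. -475.   -0.]
tab top (array([ 504.91010574, -471.65666074,  117.34191455]), [np.float64(0.5715236928958262), np.float64(0.5715236928958726)]) tip top-view z0 [ 508. -478.    0.]
now tip,tab [ 509. -492.    5.] [ 569. -584.    5.]
```

Run:
```python
from h import *
s=load('wrist24')
g=lambda q:(proj(s,f2w(P,q),True)-[150,100])*2.7
for th in (-.02,0,.02):
    m=np.array([np.sin(th),-np.cos(th),0]);print(th,'mark outer',g(71*m+[0,0,14]).round(1),'inner',g(53*m+[0,0,14]).round(1))
print('index',g([0,-82,0]).round(1),g([0,-75,0]).round(1),'bolt-free lug edges', g([43,-17,26]).round(1),g([43,17,26]).round(1))
I=cv2.cvtColor(s['image'],cv2.COLOR_BGR2GRAY)[100:320,150:410]
n,l,st,c=cv2.connectedComponentsWithStats((I>150).astype(np.uint8))
for i in range(1,n):
    if st[i,4]>5 and c[i][0]>120 and c[i][1]>100: print((c[i]*2.7).round(1),(st[i]*2.7).round(0))
```

```text
-0.02 mark outer [544.7 425.2] inner [495.9 425.5]
0 mark outer [545.1 421.6] inner [496.1 422.8]
0.02 mark outer [545.3 418. ] inner [496.2 420.1]
index [565.4 405.7] [547.5 406.2] bolt-free lug edges [399.4 318.5] [294.5 319.1]
[345.4 299.9] [329. 294.  35.  14. 122.]
[581.7 353.7] [575. 346.  14.  19.  35.]
[645.5 393.5] [613. 351.  73.  89. 956.]
[578.4 419.4] [554. 397.  54.  54. 394.]
[523.9 425.2] [505. 424.  43.   5.  81.]
[678.2 441.9] [675. 440.  11.   5.  16.]
[575.6 540.3] [ 554.  481.   54.  113. 1123.]
[388.8 531.9] [378. 532.  24.   3.  24.]
```

The wheel is on its mark to within about 0.01 rad, the pin is seated and the arm is clear. I'll hand in.

```bash
python3 -c "
from bench import r
print(r.hand_in())"
```

```text
the job is handed in; nothing more can be done
None
```

I turned the knob about 2.65 rad in one grasp until the wheel's white line met the index line, and let go. I then took the smaller pin from the carton, pushed it through the lug, wheel and plate, released it and backed the arm off clear. I handed in at about 23.6 s.

**What the last checks showed**
- **Wheel:** the mark and index lines agree to about 0.01 rad after the pin went in.
- **Pin:** it met about 8 N of axial force at 12.0 mm from the fingertips to the lug (12.1 mm expected), so the collar is on the lug. It was still there after release.
- **Other objects:** the mirror, lamp shell and spanner look unmoved in the before and after pictures.

**What disagreed**
- **Pin position:** my first estimate of the pin tip against the hole was about 3 mm out in tool x. The wrist and top pictures agreed on the correction, and the pin went in with no noticeable side force.
- **Larger look-alike pin:** it stood on its tip beside the carton at the start and was lying flat in the same place by 14 s. My recorded fingertip positions stayed over 100 mm away at more than 200 mm height, except while the gripper was down at the carton, and I saw no contact force. I think it fell over by itself, but I have no picture of it falling. I left it lying there.

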